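# Stow a jar in the cold box and close its stayed lid

### The arm

A 6-joint arm with a two-finger parallel gripper is mounted at the origin on the work surface. World frame = base frame: x ahead of the robot, y to its left, z up, the work surface at z = 0. Lengths are in m, angles in rad, forces in N, time in s.
With the tool pointing down it reaches from about 0.3 to 0.875 m from the base axis. Payload 6.4 kg.
Tool frame: the origin (TCP) lies midway between the tips of the shut fingers; the grasp point (between the pads) lies 19 mm behind it (ctrl.pinch_z is the distance from the TCP to the grasp point, in m); z points along the fingers, y is the line along which they close (so a half turn about z gives the same grasp; the last joint's range is limited). The gripper opens to 85 mm and grips with 20 to 120 N. Pads are 22 mm wide; open, the fingers measure 114 mm over their backs; the gripper's body (76 mm by 85 mm) begins 54 mm behind the grasp point. The pads swing forward as they close: fully open they stand 13 mm farther back than shut.
Start: joints at [0.999, 0.181, 1.607, -0, 1.354, -0.206], TCP at [0.206, 0.537, 0.231] pointing down, gripper open.
Joint ranges: [-2.99, 2.99], [-0.89, 2.07], [0.3, 2.58], [-1.14, 4.28], [0, 2.63], [-3.12, 3.12]. Speed limits (rad/s): [2.57, 2.57, 3.01, 3.14, 3.14, 3.14].

### API

Orientations are given as a unit quaternion [w, x, y, z].
In Python, from bench import ctrl gives the robot as it stands.
- The arm moves only by the tool apply_moves, never from a script. Its argument "moves" is a list of rows, each an object with "jaw": the opening, from 0 (shut) to 1 (fully open); "offset": the shift along the tool's x, y, z in mm, a list of three; "rot": the turn, a rotation vector about the tool's x, y, z in degrees, a list of three. In form: [{"jaw": jaw, "offset": [dx, dy, dz], "rot": [ax, ay, az]}, ...]. A call has exactly 5 rows; each row shifts and turns the commanded pose from where the row before left it, along the tool's axes as they then stand; what a row does not reach is not made up. A row lasts 1/8 s, in which the tool goes at most 62.5 mm and 10.7 degrees, less where a joint would pass 70% of its speed; a pose out of reach is approached as far as the arm can. A call is refused whole if a number of a shift passes 62.5 or a number of a turn 10.7, either way. A call with a gripper value outside its range is refused whole. The fingers move at their own pace and stop on an object; the grip force is fixed at half the most. Time passes only in rows, so rows that do not move let the fingers close, or fill a call up. It gives the time, the measured TCP pose, the force, the opening and the grip force at its end, in the units of the state.
- ctrl.get_obs(): the state, without advancing time (a new reading comes with each control period).
- ctrl.camera(name): name is "side" or "top" or "wrist"; returns (picture, depth): 480x640x3 uint8, red, green, blue; 480x640 float32, m along the optical axis (not along the pixel's ray), 0 where there is no reading.
- ctrl.camera_params(name): a dict with "K" (3x3 intrinsics, pixels), "cam_to_world" (4x4, takes a point from camera to world coordinates); the wrist camera has in their place "mount" (4x4, takes a point from camera to tool coordinates, whose origin is the TCP and whose axes are the flange's). Camera axes: x right, y down, z forward; pixel columns grow to the right and rows downward; lengths in m; the calibration is good to about 2 mm. A picture is of the moment at which its call begins: read the wrist's pose just before it. camera_params takes no time and is no camera call.
- ctrl.hand_in(): hands the job in; it is judged then, once.
Trained networks look in the newest picture that a camera, given by its name, has taken for a name from the list of things; names that differ only in an ending like _2 or _b are one class to them, and where a whole thing is asked for, a point or a joint stands for the part that bears it (a point fixed in the world has none). Each returns a list of dicts, best first, with "score" (0 to 1); they miss things now and then, are a little off and sometimes report something else, mostly with a low value. They report only what shows in the picture. A call takes as long as a camera call.
- ctrl.outline_of(camera, target): "region" (480x640 bool, what is visible of it) and "position" ([column, row] in pixels, amid what is visible of it).
The state is a dict: "time_s": time; "q": joint angles; "dq": joint speeds; "joint_efforts": joint torques, N m; "eef_pos": TCP position; "eef_rot": TCP orientation; "wrist_force": force on the tool from outside, world axes, zero at the start; "torque": the same for the moment, N m; "opening": opening from 0.0 (shut) to 1.0 (fully open); "grasp_force": force on a finger pad.
Only numpy, scipy, OpenCV 4.12 (cv2) and the standard library are available. Lean on these libraries where they do the work, as an engineer would, in place of code of your own. Each camera call takes 0.05 s, during which the arm holds its last target. There are 200 camera calls.

### The job

Put the orange-capped jar away in the white cold box: first swing the lid up until its folding stay locks and the lid stands on its own, then set the jar down upright in the box, beside the white tub. After that break the stay joint (its red release grip pulls towards the front) and lower the lid gently until it is fully shut. Never force the lid against the stay, let the lid or the jar drop, or disturb the other things.

Things in the scene. Friction and masses are not known exactly. Their poses are not given: they have to be found in the camera images.
- box: White open-topped cold box fixed to the bench, 180 (x) x 260 (y) x 110 mm high, walls 8 mm, floor 8 mm. Origin: centre of its underside, +z up. Its -x face is the front (towards the robot); lid hinge along the top of the +x side, folding stay outside the -y side. The free room for the jar is at negative y; the standing lid looms over the back, so lean the tool 10 to 30 degrees back to the robot.
- lid (a joint): Hinge angle of the aluminium lid (0.8 kg, 182 x 262 x 8 mm): 0 shut, grows as it is raised. The stay goes straight and stops the lid somewhere between 1.18 and 1.37 rad, a different angle each time. Unlocked and let go, the lid falls shut.
- lid_hinge (a point): Point on the lid's hinge axis (parallel to the box's y axis) at mid width, 115 mm above the bench, 90 mm behind the box centre.
- lid_handle (a point): Middle of the lid's black handle, a round bar 12 mm thick, 130 mm long, parallel to the hinge, 235 mm from the hinge axis, 53 mm beyond the lid's edge, 115 mm above the bench when shut, up to 347 mm when open. Can be pinched from above, fingers closing along the box's x, at every lid angle; it rolls between the pads. Lifting takes about 4 N when shut, 1 N nearly open.
- stay_fold (a joint): Bend of the middle of the stay, about 0 folded (lid shut), 2.59 straight, 2.71 locked on its stop past straight. A light spring takes it into lock when the lid is raised to about 1 mm (at the handle) from taut and let go. Broken back to between 2.3 and 2.05 it stays by friction and holds the lid nearly up; above that it may spring back to lock, below about 1.9 the lid may drop.
- release_grip (a point): Middle of the stay's red release grip, a bar 12 mm thick, 66 mm long, parallel to the box's y, on the stay's middle joint; this point is 55 mm outside the -y wall, 160 mm up when locked. Pinch it from above (fingers closing along x); pulled to the front (-x, up 0.38 per 1) with 3 to 10 N it breaks the joint, 39 mm per rad of bend: 20 to 25 mm leaves the stay broken but holding.
- stay_bracket (a point): Steel bracket, 26 mm square, on the box's -y wall, carrying the stay's lower end (links 77 mm each). Clamped by friction in an upright slot within 6 mm of 85 mm above the bench; it sets the locking angle. Pulling or pressing the lid against the stay with over about 14 N at the handle drags it along the slot: damage. 5 to 8 N is plenty to feel the stay come taut.
- jar: The jar to stow: amber glass with orange cap, diameter 54 mm, 95 mm tall, 0.2 to 0.4 kg. Origin: centre of its underside, +z up. Upright on the bench to the left; best gripped around its upper half, about 78 mm above its foot.
- green_jar: Clear jar with green cap, same size as the jar, on the bench; leave it. Origin: centre of its underside.
- tub: White tub, diameter 66 mm, 70 mm tall, standing in the box at its +y end; leave it. Origin: centre of its underside.
- cup: Blue cup, diameter 76 mm, 100 mm tall, behind on the left; leave it. Origin: centre of its underside.
- spatula: Red-handled spatula lying on the bench far left; leave it.
- green_bowl: Green bowl, diameter 190 mm, 80 mm tall, on the right; leave it. Origin: centre of its underside.
- orange_bowl: Orange bowl, diameter 170 mm, 90 mm tall, on the right; leave it. Origin: centre of its underside.

How it is judged:
On the way, in this order (a step that is already met when the one before it is completed fails the run):
1. the lid stands on its own on the locked stay, not touched by the robot (value of joint stay_fold above 2.66 rad and value of joint lid above 1.1 rad and contact force between anything else and lid below 0.3 N), for 0.2 s.
2. the jar stands upright in the box, let go, with the stay still locked (x of jar in the frame of box between -0.085 and 0.085 m and y of jar in the frame of box between -0.125 and 0.125 m and z of jar in the frame of box below 0.02 m and angle between jar's own z axis and vertical below 0.15 rad and contact force between the fingers and jar below 0.1 N and value of joint stay_fold above 2.66 rad), for 0.2 s.
3. the stay joint is broken back past straight while the lid is still up (value of joint stay_fold below 2.5 rad and value of joint lid above 0.9 rad), for 0.05 s.
At the end, for the whole second after the job is handed in: The lid is fully shut (hinge angle under 0.03 rad) and the orange-capped jar stands at rest on the floor of the box (foot no more than 12 mm above the box floor, tilt under 0.15 rad) (x of jar in the frame of box between -0.085 and 0.085 m and y of jar in the frame of box between -0.125 and 0.125 m and z of jar in the frame of box below 0.02 m and angle between jar's own z axis and vertical below 0.15 rad and value of joint lid below 0.03 rad and linear speed of jar below 0.03 m/s); the robot touches nothing.
It fails at once if the lid or stay is forced: the stay's bracket is dragged more than 1 mm in its slot (distance of stay_bracket from where it was at the start of the episode above 0.001 m).
It fails at once if the lid drops or is slammed: it closes faster than 2 rad/s (velocity of joint lid below -2 rad/s).
It fails at once if the jar is dropped: it moves faster than 0.7 m/s while not held (linear speed of jar above 0.7 m/s and contact force between the fingers and jar below 0.1 N).
It fails at once if another thing is disturbed: moved more than 30 mm, or the other jar or the tub tipped (distance of any of green_jar, tub, cup, spatula, green_bowl, orange_bowl from where it was at the start of the episode above 0.03 m or angle between any of green_jar, tub's own z axis and vertical above 0.5 rad).
It also fails if it takes over 72 s, if anything falls off the work surface, if the arm or the gripper's body presses on something with over 40 N, if the wrist force passes 120 N, or if a joint passes its speed limit or range.

## Working session

There is one attempt and no reset: what is moved stays moved. The work goes in short steps, Python scripts to look and compute and a tool call to move; the robot and the scene stay as the last step left them, time stands still between calls to the robot, and variables do not carry over. Pictures are saved under pics/ and viewed, at most 10 in all, crops included, and the job is handed in when it is done.

Besides the shell and the picture viewer there is one more tool, called after ">>>" as name(argument=value, ...), one argument or row to a line, values as JSON. apply_moves: Moves the arm, as the interface text tells. Its arguments: {"type":"object","properties":{"moves":{"type":"array"}},"required":["moves"]}

```bash
mkdir -p pics; ls; cat > h.py <<'E'
from bench import ctrl
import numpy as np, cv2
from scipy.spatial.transform import Rotation as R
def rot(q): return R.from_quat([q[1],q[2],q[3],q[0]])
def pts(cam,depth,mask=None):
    p=ctrl.camera_params(cam);K=np.array(p["K"])
    if cam=="wrist":
        o=ctrl.get_obs();T=np.eye(4);T[:3,:3]=rot(o["eef_rot"]).as_matrix();T[:3,3]=o["eef_pos"];T=T@np.array(p["mount"])
    else: T=np.array(p["cam_to_world"])
    m=(depth>0) if mask is None else (depth>0)&mask
    v,u=np.nonzero(m);z=depth[v,u]
    P=np.c_[(u-K[0,2])/K[0,0]*z,(v-K[1,2])/K[1,1]*z,z]
    return P@T[:3,:3].T+T[:3,3]
def st():
    o=ctrl.get_obs();r=rot(o["eef_rot"]).as_matrix()
    print("t",round(o["time_s"],2),"pos",np.round(o["eef_pos"],4),"F",np.round(o["wrist_force"],1),"open",round(o["opening"],3),"g",np.round(o["grasp_force"],1));print(np.round(r,3))
E
cat > a.py <<'E'
from h import *
st();print(ctrl.pinch_z)
ims=[]
for c in ["top","side"]:
    im,d=ctrl.camera(c);np.save(f"pics/{c}0.npy",d);im=im.copy()
    for t in ["box","lid","lid_handle","release_grip","stay_bracket","jar","green_jar","tub","cup"]:
        for r in ctrl.outline_of(c,t)[:1]:
            m=r["region"];P=pts(c,d,m)
            if len(P)==0: continue
            print(c,t,round(r["score"],2),np.round(r["position"]),len(P),"med",np.round(np.median(P,0),3),"lo",np.round(np.percentile(P,2,axis=0),3),"hi",np.round(np.percentile(P,98,axis=0),3))
    cv2.imwrite(f"pics/{c}0.png",im[...,::-1])
E
python3 a.py
```

```text
pics
t 0.0 pos [0.2053 0.5365 0.2304] F [ 0.6 -0.2  0.4] open 1.001 g 0.0
[[-0.934  0.358 -0.001]
 [ 0.358  0.934 -0.002]
 [ 0.    -0.002 -1.   ]]
0.0187
top box 0.9 [351. 232.] 5674 med [ 0.595 -0.05   0.118] lo [ 0.467 -0.184 -0.002] hi [0.713 0.081 0.13 ]
top lid 0.83 [348. 228.] 4834 med [ 0.599 -0.045  0.119] lo [ 0.465 -0.173  0.106] hi [0.701 0.081 0.13 ]
top lid_handle 0.74 [348. 229.] 4646 med [ 0.599 -0.045  0.119] lo [ 0.47  -0.172  0.108] hi [0.697 0.08  0.13 ]
top jar 0.66 [240. 231.] 225 med [0.581 0.3   0.09 ] lo [0.561 0.28  0.035] hi [0.606 0.324 0.103]
top green_jar 0.68 [243. 279.] 274 med [0.44  0.291 0.089] lo [ 0.417  0.269 -0.006] hi [0.473 0.317 0.106]
top tub 0.63 [489. 308.] 2625 med [ 0.372 -0.514  0.028] lo [ 0.286 -0.586 -0.004] hi [ 0.455 -0.42   0.082]
top cup 0.79 [187. 229.] 483 med [0.606 0.493 0.047] lo [ 0.568  0.449 -0.004] hi [0.635 0.517 0.105]
side box 0.66 [344. 281.] 125 med [ 0.538 -0.184  0.081] lo [ 0.517 -0.191  0.055] hi [ 0.556 -0.166  0.119]
side lid 0.81 [350. 241.] 3850 med [ 0.599 -0.071  0.121] lo [ 0.47  -0.184  0.115] hi [0.702 0.074 0.125]
side lid_handle 0.6 [349. 238.] 3992 med [ 0.598 -0.07   0.121] lo [ 0.472 -0.184  0.113] hi [0.704 0.076 0.125]
side release_grip 0.64 [345. 281.] 375 med [ 0.537 -0.185  0.064] lo [ 0.5   -0.241  0.003] hi [ 0.588 -0.165  0.111]
side stay_bracket 0.71 [347. 284.] 281 med [ 0.538 -0.186  0.07 ] lo [ 0.5   -0.239  0.049] hi [ 0.597 -0.174  0.103]
side jar 0.62 [301. 196.] 394 med [0.586 0.282 0.057] lo [0.567 0.271 0.005] hi [0.612 0.315 0.097]
side green_jar 0.71 [262. 207.] 417 med [0.446 0.273 0.059] lo [0.425 0.263 0.004] hi [0.472 0.304 0.097]
side cup 0.7 [288. 168.] 510 med [0.604 0.457 0.071] lo [0.573 0.441 0.007] hi [0.641 0.516 0.1  ]
```

```bash
python3 - <<'E'
import cv2,numpy as np
t=cv2.imread("pics/top0.png");s=cv2.imread("pics/side0.png")
a=cv2.resize(t[130:380,150:550],None,fx=1.0*2,fy=2,interpolation=cv2.INTER_CUBIC)
b=cv2.resize(s[130:380,200:600],None,fx=2,fy=2)
cv2.imwrite("pics/c1.png",a);cv2.imwrite("pics/c2.png",b)
from h import *
d=np.load("pics/top0.npy");P=pts("top",d)
m=(P[:,2]>.108)&(P[:,2]<.13)&(P[:,0]>.3)&(P[:,0]<.8)&(abs(P[:,1])<.3)
Q=P[m][:,:2].astype(np.float32)
print(cv2.minAreaRect(Q))
lid=P[m&(abs(P[:,2]-.119)<.006)]
for x0 in np.arange(.42,.74,.01):
    q=P[m&(abs(P[:,0]-x0)<.005)]
    if len(q): print(round(x0,3),len(q),np.round(q[:,1].min(),3),np.round(q[:,1].max(),3),np.round(np.median(q[:,2]),3))
E
```

```text
((0.6163229942321777, 0.039525106549263), (0.3517574071884155, 0.4979328215122223), 3.3703203201293945)
0.45 21 -0.08 -0.048 0.118
0.46 61 -0.083 0.009 0.119
0.47 57 -0.086 0.045 0.118
0.48 26 -0.086 0.045 0.116
0.49 21 -0.155 0.042 0.116
0.5 60 -0.159 0.039 0.118
0.51 106 -0.16 0.036 0.118
0.52 149 -0.162 0.036 0.118
0.53 198 -0.165 0.059 0.119
0.54 244 -0.185 0.098 0.119
0.55 270 -0.188 0.098 0.12
0.56 246 -0.172 0.095 0.12
0.57 242 -0.172 0.092 0.12
0.58 252 -0.174 0.092 0.12
0.59 247 -0.178 0.089 0.12
0.6 237 -0.177 0.086 0.119
0.61 246 -0.181 0.086 0.119
0.62 243 -0.183 0.084 0.12
0.63 247 -0.183 0.081 0.12
0.64 243 -0.187 0.078 0.119
0.65 250 -0.186 0.078 0.12
0.66 233 -0.191 0.075 0.12
0.67 227 -0.19 0.072 0.119
0.68 212 -0.18 0.069 0.118
0.69 167 -0.168 0.069 0.117
0.7 132 -0.125 0.066 0.117
0.71 76 -0.063 0.066 0.115
0.72 44 -0.018 0.063 0.112
0.73 6 0.031 0.048 0.114
```

View pics/c1.png

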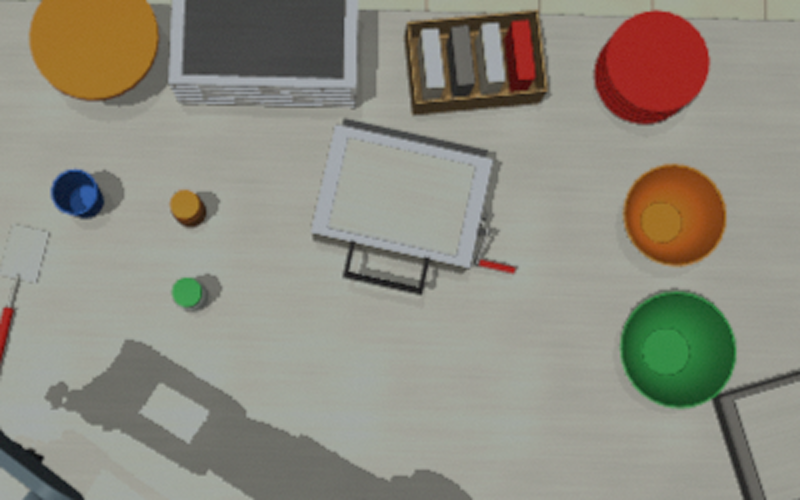

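View pics/c2.png

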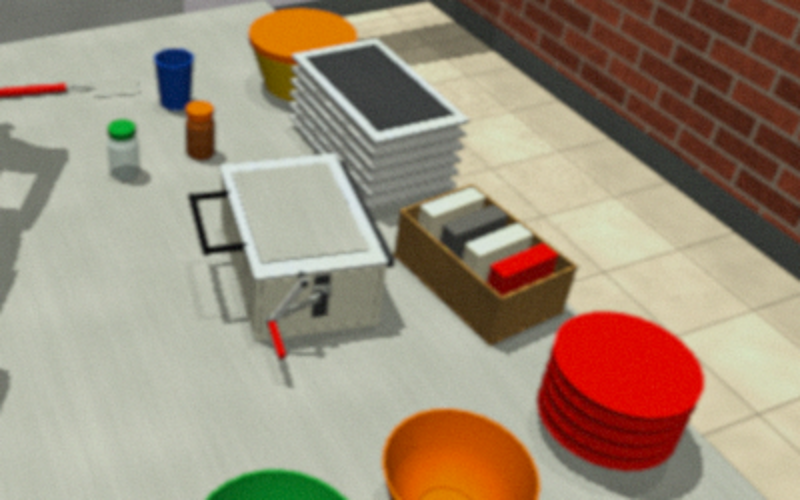

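The top view shows the lid turned about -12°: its corners are near crop (343,125), (493,155), (313,237) and (470,268). The handle bar is on the front side at (345,275)-(422,290). The red grip at (497,266) is folded low on the -y side. The orange jar at (187,207) and the green jar at (188,293) are on the left. The side view agrees with this. Next I'll fit the box pose.

```bash
cat > b.py <<'E'
from h import *
from scipy.optimize import least_squares
ctrl.camera("top")
def tow(uv,z,cam="top"):
    p=ctrl.camera_params(cam);K=np.array(p["K"]);T=np.array(p["cam_to_world"])
    uv=np.atleast_2d(uv);r=np.c_[(uv[:,0]-K[0,2])/K[0,0],(uv[:,1]-K[1,2])/K[1,1],np.ones(len(uv))]@T[:3,:3].T
    return T[:3,3]+r*((z-T[2,3])/r[:,2])[:,None]
im=cv2.imread("pics/top0.png");d=np.load("pics/top0.npy")
m=ctrl.outline_of("top","lid")[0]["region"].astype(np.uint8)
m=cv2.morphologyEx(m,cv2.MORPH_OPEN,np.ones((15,15),np.uint8))
c=max(cv2.findContours(m,0,cv2.CHAIN_APPROX_NONE)[0],key=cv2.contourArea)
W=tow(c[:,0,:].astype(float),.119)
r=cv2.minAreaRect((W[:,:2]*1000).astype(np.float32));print("lid rect mm",r)
# handle: dark pixels in front
g=im.max(2);u,v=np.meshgrid(np.arange(640),np.arange(480))
k=(g<70)&(u>318)&(u<366)&(v>248)&(v<280)
H=tow(np.c_[u[k],v[k]].astype(float),.118)
print(len(H),np.round(H[H[:,0]<.49].mean(0),3))
cc=np.array(r[0])/1000
for yaw in [-11.5,-12,-12.5,-13]:
    a=np.radians(yaw);X=np.array([np.cos(a),np.sin(a)]);Y=np.array([-X[1],X[0]])
    q=(H[:,:2]-cc)@np.c_[X,Y];b=q[q[:,0]<-.13]
    w=(W[:,:2]-cc)@np.c_[X,Y]
    print(yaw,"handle x",np.round(np.percentile(b[:,0],[2,50,98]),4),"y",np.round(np.percentile(b[:,1],[1,99]),4),"slope",np.polyfit(b[:,1],b[:,0],1)[0].round(4),"lid",np.round(np.percentile(w,[1,99],axis=0),4).ravel())
for t,z in [("jar",.095),("green_jar",.095)]:
    k=ctrl.outline_of("top",t)[0]["region"];P=pts("top",d,k);P=P[P[:,2]>.085]
    print(t,np.round((P.max(0)+P.min(0))/2,3),np.round(np.ptp(P,axis=0),3))
E
python3 b.py
```

```text
lid rect mm ((602.142333984375, -46.40052795410156), (265.9770812988281, 189.1598663330078), 78.3814468383789)
169 [ 0.467 -0.026  0.118]
-11.5 handle x [-0.1437 -0.1392 -0.1333] y [-0.063  0.061] slope -0.0015 lid [-0.093  -0.1313  0.0942  0.1317]
-12 handle x [-0.1438 -0.1392 -0.1329] y [-0.0642  0.0598] slope -0.0101 lid [-0.093  -0.1314  0.0946  0.1323]
-12.5 handle x [-0.1439 -0.1392 -0.1327] y [-0.0654  0.0586] slope -0.0188 lid [-0.093  -0.1315  0.0953  0.1329]
-13 handle x [-0.1441 -0.1392 -0.1329] y [-0.0667  0.0574] slope -0.0275 lid [-0.0932 -0.1317  0.0961  0.1335]
jar [0.586 0.304 0.095] [0.047 0.045 0.021]
green_jar [0.443 0.294 0.096] [0.047 0.046 0.023]
```

```bash
cat >> h.py <<'E'
YAW=-11.5; BC=np.array([.600,-.046,0])
RB=R.from_euler("z",YAW,degrees=True)
def bw(p): return RB.apply(p)+BC          # box -> world
def wb(p): return RB.inv().apply(np.asarray(p)-BC)
def down(yaw=YAW,lean=0):  # tool y along box x (yaw) , z down ; lean: about world
    y=np.array([np.cos(np.radians(yaw)),np.sin(np.radians(yaw)),0]);z=np.array([0,0,-1.]);x=np.cross(y,z)
    return R.from_matrix(np.c_[x,y,z])
def cur():
    o=ctrl.get_obs();return np.array(o["eef_pos"]),rot(o["eef_rot"])
def plan(wps,start=None,vmax=60,rmax=10,dec=0):
    """wps: (pos,R,jaw[,n]) -> rows printed in fives"""
    p,r=cur() if start is None else start
    rows=[]
    for w in wps:
        P,Q,j=w[:3];n=max(1,int(np.ceil(np.linalg.norm(P-p)*1000/vmax)),int(np.ceil(np.degrees((r.inv()*Q).magnitude())/rmax)))
        if len(w)>3:n=max(n,w[3])
        for k in range(n):
            f=1/(n-k);t=p+(P-p)*f;q=r*R.from_rotvec((r.inv()*Q).as_rotvec()*f)
            off=np.round(r.inv().apply(t-p)*1000,dec)+0.;rv=np.round(np.degrees((r.inv()*q).as_rotvec()),1)+0.
            rows.append((j,off.tolist(),rv.tolist()))
            p=p+r.apply(off/1000);r=r*R.from_rotvec(np.radians(rv))
    while len(rows)%5:rows.append((rows[-1][0],[0,0,0],[0,0,0]))
    for i in range(0,len(rows),5):
        print("; ".join(f"{j} {o} {a}" for j,o,a in rows[i:i+5]))
    return p,r
E
python3 - <<'E'
from h import *
h=bw([-.145,0,.23]);print(h)
plan([(h,down(),.45)])
E
```

```text
[ 0.45791092 -0.01709165  0.23      ]
0.45 [-39.0, -39.0, 0.0] [0.0, 0.0, 7.3]; 0.45 [-44.0, -33.0, 0.0] [0.0, 0.0, 7.3]; 0.45 [-48.0, -28.0, 0.0] [0.0, 0.0, 7.3]; 0.45 [-51.0, -21.0, 0.0] [0.0, 0.0, 7.3]; 0.45 [-53.0, -15.0, 0.0] [0.0, 0.0, 7.3]
0.45 [-55.0, -8.0, 0.0] [0.0, 0.0, 7.3]; 0.45 [-55.0, -1.0, 0.0] [0.0, 0.0, 7.3]; 0.45 [-55.0, 7.0, 0.0] [0.0, 0.0, 7.4]; 0.45 [-54.0, 13.0, 0.0] [0.0, 0.0, 7.3]; 0.45 [-52.0, 20.0, 1.0] [0.0, 0.0, 7.4]
0.45 [-48.0, 27.0, 0.0] [0.0, 0.0, 7.3]; 0.45 [0, 0, 0] [0, 0, 0]; 0.45 [0, 0, 0] [0, 0, 0]; 0.45 [0, 0, 0] [0, 0, 0]; 0.45 [0, 0, 0] [0, 0, 0]
```

>>> apply_moves(
  moves=[
    {"jaw": 0.45, "offset": [-39, -39, 0], "rot": [0, 0, 7.3]},
    {"jaw": 0.45, "offset": [-44, -33, 0], "rot": [0, 0, 7.3]},
    {"jaw": 0.45, "offset": [-48, -28, 0], "rot": [0, 0, 7.3]},
    {"jaw": 0.45, "offset": [-51, -21, 0], "rot": [0, 0, 7.3]},
    {"jaw": 0.45, "offset": [-53, -15, 0], "rot": [0, 0, 7.3]},
  ],
)

```text
time_s: 1.82
eef_pos: [0.3201, 0.2841, 0.2316]
eef_rot: [0.0, 0.482, 0.876, 0.0]
wrist_force: [0.9, -0.1, 0.0]
opening: 0.448
grasp_force: 0.0
```

>>> apply_moves(
  moves=[
    {"jaw": 0.45, "offset": [-55, -8, 0], "rot": [0, 0, 7.3]},
    {"jaw": 0.45, "offset": [-55, -1, 0], "rot": [0, 0, 7.3]},
    {"jaw": 0.45, "offset": [-55, 7, 0], "rot": [0, 0, 7.4]},
    {"jaw": 0.45, "offset": [-54, 13, 0], "rot": [0, 0, 7.3]},
    {"jaw": 0.45, "offset": [-52, 20, 1], "rot": [0, 0, 7.4]},
  ],
)

```text
time_s: 2.45
eef_pos: [0.4348, 0.0313, 0.2307]
eef_rot: [0.0, 0.734, 0.679, 0.0]
wrist_force: [0.5, 0.5, 0.4]
opening: 0.449
grasp_force: 0.0
```

>>> apply_moves(
  moves=[
    {"jaw": 0.45, "offset": [-48, 27, 0], "rot": [0, 0, 7.3]},
    {"jaw": 0.45, "offset": [0, 0, 0], "rot": [0, 0, 0]},
    {"jaw": 0.45, "offset": [0, 0, 0], "rot": [0, 0, 0]},
    {"jaw": 0.45, "offset": [0, 0, 0], "rot": [0, 0, 0]},
    {"jaw": 0.45, "offset": [0, 0, 0], "rot": [0, 0, 0]},
  ],
)

```text
time_s: 3.08
eef_pos: [0.4573, -0.0156, 0.2304]
eef_rot: [0.0, 0.773, 0.634, 0.0]
wrist_force: [-0.6, 0.3, 0.4]
opening: 0.444
grasp_force: 0.0
```

```bash
python3 - <<'E'
from h import *
st()
im,d=ctrl.camera("wrist");cv2.imwrite("pics/w1.png",im[...,::-1]);np.save("pics/w1.npy",d)
P=pts("wrist",d);
rs=ctrl.outline_of("wrist","lid_handle")
for r in rs[:2]:
    Q=wb(pts("wrist",d,r["region"]));print(r["score"],r["position"],len(Q),np.round(np.percentile(Q,[2,50,98],axis=0),4))
# dark pixels at handle height
v,u=np.nonzero(d>0);g=im[v,u].max(1)
Q=wb(P);k=(g<70)&(Q[:,2]>.10)&(Q[:,2]<.13)&(Q[:,0]<-.12)
q=Q[k];print(k.sum(),np.round(np.percentile(q,[2,25,50,75,98],axis=0),4),np.polyfit(q[:,1],q[:,0],1))
k=(abs(Q[:,2]-.119)<.004)&(Q[:,0]<0)&(abs(Q[:,1])<.06)&(g>110);print("lid edge x",np.round(np.percentile(Q[k][:,0],[.5,1,2]),4))
E
```

```text
t 3.08 pos [ 0.4573 -0.0156  0.2304] F [-0.6  0.3  0.4] open 0.444 g 0.0
[[ 0.196  0.981  0.   ]
 [ 0.981 -0.196 -0.   ]
 [ 0.     0.    -1.   ]]
0.77 [528.7, 198.0] 85076 [[-0.1339 -0.1163  0.1165]
 [-0.0149  0.0218  0.1205]
 [ 0.0707  0.1254  0.1221]]
3549 [[-0.1394 -0.0637  0.1155]
 [-0.1366 -0.0297  0.1181]
 [-0.1336  0.0067  0.119 ]
 [-0.1305  0.0404  0.1198]
 [-0.1217  0.0624  0.121 ]] [-0.00384273 -0.13313382]
lid edge x [-0.0806 -0.0802 -0.0794]
```

View pics/w1.png

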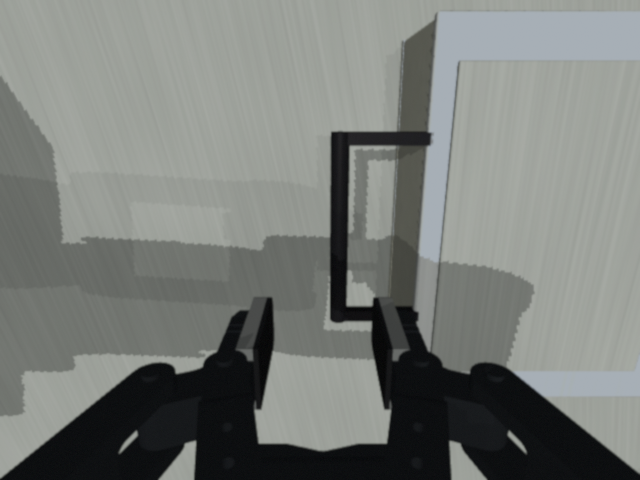

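The wrist view shows the handle bar at columns 332-348, rows 130-320, and the lid edge near column 425. That puts both about 9 mm further back than my first fit, and the top camera's handle pixels agree. I'll re-centre on the bar.

```bash
python3 - <<'E'
from h import *
im=cv2.imread("pics/w1.png");d=np.load("pics/w1.npy")
P=pts("wrist",d);v,u=np.nonzero(d>0);g=im[v,u].max(1);Q=wb(P)
k=(g<70)&(Q[:,2]>.10)&(Q[:,2]<.13)&(Q[:,0]<-.12)&(abs(Q[:,1])<.05)
q=Q[k];print(np.round(np.percentile(q,[1,5,50,95,99],axis=0),4),np.polyfit(q[:,1],q[:,0],1))
hx=(np.percentile(q[:,0],2)+np.percentile(q[:,0],98))/2;print(hx)
dlt=hx+.145
s=open("h.py").read();nb=bw([dlt,0,0]);print(nb)
s=s.replace("BC=np.array([.600,-.046,0])",f"BC=np.array([{nb[0]:.4f},{nb[1]:.4f},0])");open("h.py","w").write(s)
E
cat >> h.py <<'E'
def arc(th,dx=0,dz=0): # TCP for handle at lid angle th
    return bw([.09-.235*np.cos(th)+dx,0,.115+.235*np.sin(th)-.0187+dz])
E
python3 - <<'E'
from h import *
plan([(arc(0),down(),.45)])
print(arc(0))
E
```

```text
[[-0.1395 -0.0489  0.1152]
 [-0.1389 -0.0437  0.1166]
 [-0.1341  0.0039  0.1191]
 [-0.129   0.046   0.1207]
 [-0.1285  0.0492  0.1212]] [-0.002974   -0.13404443]
-0.1339973383458416
[ 0.61078178 -0.04819358  0.        ]
0.45 [0.0, 4.0, 45.0] [0.0, 0.0, 0.0]; 0.45 [-1.0, 4.0, 45.0] [0.0, 0.0, 0.1]; 0.45 [0.0, 4.0, 44.0] [0.0, 0.0, 0.0]; 0.45 [0, 0, 0] [0, 0, 0]; 0.45 [0, 0, 0] [0, 0, 0]
[ 0.46871092 -0.01929165  0.0963    ]
```

>>> apply_moves(
  moves=[
    {"jaw": 0.45, "offset": [0, 4, 45], "rot": [0, 0, 0]},
    {"jaw": 0.45, "offset": [-1, 3, 45], "rot": [0, 0, 0]},
    {"jaw": 0.45, "offset": [0, 3, 44], "rot": [0, 0, 0]},
    {"jaw": 0.45, "offset": [0, 0, 0], "rot": [0, 0, 0]},
    {"jaw": 0.3, "offset": [0, 0, 0], "rot": [0, 0, 0]},
  ],
)

```text
time_s: 3.8
eef_pos: [0.4681, -0.0197, 0.0978]
eef_rot: [0.001, 0.774, 0.633, 0.0]
wrist_force: [-0.1, -0.1, 0.5]
opening: 0.301
grasp_force: 0.0
```

>>> apply_moves(
  moves=[
    {"jaw": 0.2, "offset": [0, 0, 0], "rot": [0, 0, 0]},
    {"jaw": 0.05, "offset": [0, 0, 0], "rot": [0, 0, 0]},
    {"jaw": 0, "offset": [0, 0, 0], "rot": [0, 0, 0]},
    {"jaw": 0, "offset": [0, 0, 0], "rot": [0, 0, 0]},
    {"jaw": 0, "offset": [0, 0, 0], "rot": [0, 0, 0]},
  ],
)

```text
time_s: 4.42
eef_pos: [0.4677, -0.0198, 0.0984]
eef_rot: [0.001, 0.774, 0.633, 0.0]
wrist_force: [-4.8, 1.4, 10.3]
opening: 0.115
grasp_force: 58.6
```

```bash
python3 - <<'E'
from h import *
st();print(wb(cur()[0]))
E
```

```text
t 4.42 pos [ 0.4677 -0.0198  0.0984] F [-4.8  1.4 10.3] open 0.115 g 58.6
[[ 0.198  0.98   0.001]
 [ 0.98  -0.198 -0.001]
 [-0.     0.001 -1.   ]]
[-0.14590215 -0.00071405  0.09842235]
```

```bash
python3 - <<'E'
from h import *
r=cur()[1]
print("rot",r.as_matrix().round(3).tolist())
p0=arc(0)
D=down()
plan([(arc(t,-.001,.002),D,0) for t in np.linspace(0,1.1,16)],start=(p0,D),dec=1)
E
```

```text
rot [[0.198, 0.98, 0.001], [0.98, -0.198, -0.001], [-0.0, 0.001, -1.0]]
0 [0.0, -1.0, -2.0] [0.0, 0.0, 0.0]; 0 [0.0, 0.6, -17.2] [0.0, 0.0, 0.0]; 0 [0.0, 1.9, -17.1] [0.0, 0.0, 0.0]; 0 [0.0, 3.2, -17.0] [0.0, 0.0, 0.0]; 0 [0.0, 4.3, -16.6] [0.0, 0.0, 0.0]
0 [0.0, 5.6, -16.3] [0.0, 0.0, 0.0]; 0 [0.0, 6.8, -15.9] [0.0, 0.0, 0.0]; 0 [0.0, 7.9, -15.3] [0.0, 0.0, 0.0]; 0 [0.0, 9.0, -14.7] [0.0, 0.0, 0.0]; 0 [0.0, 10.1, -14.0] [0.0, 0.0, 0.0]
0 [0.0, 11.0, -13.2] [0.0, 0.0, 0.0]; 0 [0.0, 12.0, -12.4] [0.0, 0.0, 0.0]; 0 [0.0, 12.9, -11.4] [0.0, 0.0, 0.0]; 0 [0.0, 13.6, -10.5] [0.0, 0.0, 0.0]; 0 [0.0, 14.4, -9.5] [0.0, 0.0, 0.0]
0 [0.0, 15.1, -8.3] [0.0, 0.0, 0.0]; 0 [0, 0, 0] [0, 0, 0]; 0 [0, 0, 0] [0, 0, 0]; 0 [0, 0, 0] [0, 0, 0]; 0 [0, 0, 0] [0, 0, 0]
```

>>> apply_moves(
  moves=[
    {"jaw": 0, "offset": [0, -1, -2], "rot": [0, 0, 0]},
    {"jaw": 0, "offset": [0, 0.6, -17.2], "rot": [0, 0, 0]},
    {"jaw": 0, "offset": [0, 1.9, -17.1], "rot": [0, 0, 0]},
    {"jaw": 0, "offset": [0, 3.2, -17], "rot": [0, 0, 0]},
    {"jaw": 0, "offset": [0, 4.3, -16.6], "rot": [0, 0, 0]},
  ],
)

```text
time_s: 5.05
eef_pos: [0.4772, -0.0217, 0.1673]
eef_rot: [0.001, 0.774, 0.633, 0.001]
wrist_force: [6.2, 0.1, -5.7]
opening: 0.117
grasp_force: 58.5
```

>>> apply_moves(
  moves=[
    {"jaw": 0, "offset": [0, 5.6, -16.3], "rot": [0, 0, 0]},
    {"jaw": 0, "offset": [0, 6.8, -15.9], "rot": [0, 0, 0]},
    {"jaw": 0, "offset": [0, 7.9, -15.3], "rot": [0, 0, 0]},
    {"jaw": 0, "offset": [0, 9, -14.7], "rot": [0, 0, 0]},
    {"jaw": 0, "offset": [0, 0, 0], "rot": [0, 0, 0]},
  ],
)

```text
time_s: 5.68
eef_pos: [0.5048, -0.0272, 0.2298]
eef_rot: [-0.0, 0.774, 0.633, -0.0]
wrist_force: [-5.0, 1.9, -0.5]
opening: 0.117
grasp_force: 58.9
```

```bash
python3 - <<'E'
from h import *
st();p=wb(cur()[0])-[.089,0,.115+.002-.0187];print(p,np.hypot(p[0],p[2]),np.arctan2(p[2],-p[0]))
t=.5867;print(wb(arc(t,-.001,.002)))
E
```

```text
t 5.67 pos [ 0.5048 -0.0272  0.2298] F [-5.   1.9 -0.5] open 0.117 g 58.9
[[ 0.198  0.98  -0.001]
 [ 0.98  -0.198  0.   ]
 [-0.    -0.001 -1.   ]]
[-0.19702055 -0.00058195  0.13147812] 0.2368619691767073 0.5884630881010394
[-1.06701454e-01  1.78291166e-18  2.28399735e-01]
```

>>> apply_moves(
  moves=[
    {"jaw": 0, "offset": [0, 10.1, -14], "rot": [0, 0, 0]},
    {"jaw": 0, "offset": [0, 11, -13.2], "rot": [0, 0, 0]},
    {"jaw": 0, "offset": [0, 12, -12.4], "rot": [0, 0, 0]},
    {"jaw": 0, "offset": [0, 12.9, -11.4], "rot": [0, 0, 0]},
    {"jaw": 0, "offset": [0, 0, 0], "rot": [0, 0, 0]},
  ],
)

```text
time_s: 6.3
eef_pos: [0.5489, -0.036, 0.2823]
eef_rot: [-0.001, 0.774, 0.633, -0.001]
wrist_force: [-14.4, 4.2, 16.1]
opening: 0.115
grasp_force: 59.9
```

>>> apply_moves(
  moves=[
    {"jaw": 0, "offset": [0, 13.6, -10.5], "rot": [0, 0, 0]},
    {"jaw": 0, "offset": [0, 14.4, -9.5], "rot": [0, 0, 0]},
    {"jaw": 0, "offset": [0, 15.1, -8.3], "rot": [0, 0, 0]},
    {"jaw": 0, "offset": [0, 0, 0], "rot": [0, 0, 0]},
    {"jaw": 0, "offset": [0, 0, 0], "rot": [0, 0, 0]},
  ],
)

```text
time_s: 6.92
eef_pos: [0.5919, -0.0446, 0.3117]
eef_rot: [0.001, 0.774, 0.633, 0.0]
wrist_force: [-10.0, 3.0, 16.1]
opening: 0.117
grasp_force: 62.4
```

```bash
cat > f.py <<'E'
from h import *
st();p=wb(cur()[0])-[.089,0,.115+.002-.0187];th=np.arctan2(p[2],-p[0])
o=ctrl.get_obs();F=RB.inv().apply(o["wrist_force"])
print("r",np.hypot(p[0],p[2]),"th",th,"Ftan",F[0]*np.sin(th)+F[2]*np.cos(th),"Frad out",-F[0]*np.cos(th)+F[2]*np.sin(th))
E
python3 f.py; python3 - <<'E'
from h import *
D=down()
plan([(arc(t,-.001,.002),D,0) for t in np.arange(1.1,1.38,.01)],start=(arc(1.1,-.001,.002),D),dec=1)
E
```

```text
t 6.92 pos [ 0.5919 -0.0446  0.3117] F [-10.    3.   16.1] open 0.117 g 62.4
[[ 0.198  0.98   0.002]
 [ 0.98  -0.198 -0.001]
 [-0.     0.002 -1.   ]]
r 0.2392589040252507 th 1.1012463958656091 Ftan -1.963872605410061 Frad out 19.055572765884275
0 [0.0, 0.0, 0.0] [0.0, 0.0, 0.0]; 0 [0.0, 2.1, -1.1] [0.0, 0.0, 0.0]; 0 [0.0, 2.1, -1.0] [0.0, 0.0, 0.0]; 0 [0.0, 2.1, -1.0] [0.0, 0.0, 0.0]; 0 [0.0, 2.2, -1.0] [0.0, 0.0, 0.0]
0 [0.0, 2.1, -1.0] [0.0, 0.0, 0.0]; 0 [0.0, 2.2, -0.9] [0.0, 0.0, 0.0]; 0 [0.0, 2.1, -0.9] [0.0, 0.0, 0.0]; 0 [0.0, 2.2, -0.9] [0.0, 0.0, 0.0]; 0 [0.0, 2.2, -0.9] [0.0, 0.0, 0.0]
0 [0.0, 2.1, -0.9] [0.0, 0.0, 0.0]; 0 [0.0, 2.2, -0.8] [0.0, 0.0, 0.0]; 0 [0.0, 2.2, -0.9] [0.0, 0.0, 0.0]; 0 [0.0, 2.2, -0.8] [0.0, 0.0, 0.0]; 0 [0.0, 2.3, -0.7] [0.0, 0.0, 0.0]
0 [0.0, 2.2, -0.8] [0.0, 0.0, 0.0]; 0 [0.0, 2.2, -0.7] [0.0, 0.0, 0.0]; 0 [0.0, 2.3, -0.7] [0.0, 0.0, 0.0]; 0 [0.0, 2.2, -0.7] [0.0, 0.0, 0.0]; 0 [0.0, 2.3, -0.7] [0.0, 0.0, 0.0]
0 [0.0, 2.2, -0.6] [0.0, 0.0, 0.0]; 0 [0.0, 2.3, -0.6] [0.0, 0.0, 0.0]; 0 [0.0, 2.3, -0.6] [0.0, 0.0, 0.0]; 0 [0.0, 2.3, -0.6] [0.0, 0.0, 0.0]; 0 [0.0, 2.2, -0.5] [0.0, 0.0, 0.0]
0 [0.0, 2.3, -0.6] [0.0, 0.0, 0.0]; 0 [0.0, 2.3, -0.5] [0.0, 0.0, 0.0]; 0 [0.0, 2.3, -0.4] [0.0, 0.0, 0.0]; 0 [0, 0, 0] [0, 0, 0]; 0 [0, 0, 0] [0, 0, 0]
```

>>> apply_moves(
  moves=[
    {"jaw": 0, "offset": [0, -1.2, -2.4], "rot": [0, 0, 0]},
    {"jaw": 0, "offset": [0, -0.6, -1.2], "rot": [0, 0, 0]},
    {"jaw": 0, "offset": [0, 0, 0], "rot": [0, 0, 0]},
    {"jaw": 0, "offset": [0, 0, 0], "rot": [0, 0, 0]},
    {"jaw": 0, "offset": [0, 0, 0], "rot": [0, 0, 0]},
  ],
)

```text
time_s: 7.55
eef_pos: [0.5901, -0.0443, 0.3109]
eef_rot: [-0.001, 0.774, 0.633, -0.0]
wrist_force: [0.4, 4.5, -1.9]
opening: 0.11
grasp_force: 60.5
```

```bash
cat > g.py <<'E'
from h import *
import sys
def grip():
    im,d=ctrl.camera("side")
    im=im.astype(int);k=(im[...,0]>110)&(im[...,1]<60)&(im[...,2]<60)
    P=pts("side",d,k);Q=wb(P);m=(Q[:,1]<-.14)&(Q[:,1]>-.26)&(abs(Q[:,0])<.15)&(Q[:,2]<.25)
    Q=Q[m]
    print("grip n",m.sum(),"med",np.round(np.median(Q,0),4),"lo/hi",np.round(np.percentile(Q,[3,97],axis=0),3).tolist())
    return im
exec(open("f.py").read())
im=grip()
if len(sys.argv)>1:
    cv2.imwrite(f"pics/{sys.argv[1]}.png",cv2.resize(im[120:320,240:480,::-1].astype(np.uint8),None,fx=3,fy=3,interpolation=cv2.INTER_CUBIC))
E
python3 g.py s2
```

```text
t 7.55 pos [ 0.5901 -0.0443  0.3109] F [ 0.4  4.5 -1.9] open 0.11 g 60.5
[[ 0.198  0.98  -0.001]
 [ 0.98  -0.198  0.001]
 [ 0.001 -0.001 -1.   ]]
r 0.23938520568116192 th 1.0930105537921422 Ftan -1.3095691784736938 Frad out -1.5097529236965717
grip n 67 med [-0.0098 -0.1835  0.1614] lo/hi [[-0.013, -0.211, 0.127], [-0.002, -0.144, 0.164]]
```

View pics/s2.png

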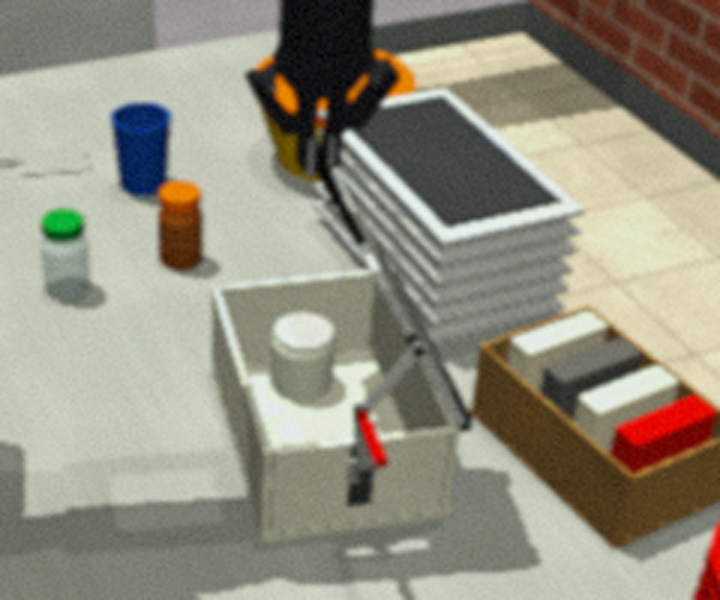

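The stay is still clearly bent: lid pivot at (418,348), red grip from (362,415) to (380,463), bracket at (358,475). The tub is at (303,355). Raising a little further.

>>> apply_moves(
  moves=[
    {"jaw": 0, "offset": [0, 4.2, -2.1], "rot": [0, 0, 0]},
    {"jaw": 0, "offset": [0, 4.2, -2], "rot": [0, 0, 0]},
    {"jaw": 0, "offset": [0, 4.3, -1.9], "rot": [0, 0, 0]},
    {"jaw": 0, "offset": [0, 0, 0], "rot": [0, 0, 0]},
    {"jaw": 0, "offset": [0, 0, 0], "rot": [0, 0, 0]},
  ],
)

```text
time_s: 8.22
eef_pos: [0.6036, -0.047, 0.318]
eef_rot: [0.001, 0.774, 0.633, 0.001]
wrist_force: [0.4, 5.7, 1.4]
opening: 0.117
grasp_force: 60.0
```

```bash
python3 g.py
```

```text
t 8.22 pos [ 0.6036 -0.047   0.318 ] F [0.4 5.7 1.4] open 0.117 g 60.0
[[ 0.199  0.98   0.002]
 [ 0.98  -0.199  0.   ]
 [ 0.     0.002 -1.   ]]
r 0.23990056135350105 th 1.1576642514330073 Ftan -0.08705393959306296 Frad out 1.5847659758370813
grip n 63 med [ 0.0018 -0.1847  0.1626] lo/hi [[-0.001, -0.211, 0.156], [0.005, -0.151, 0.165]]
```

>>> apply_moves(
  moves=[
    {"jaw": 0, "offset": [0, 2.1, -0.9], "rot": [0, 0, 0]},
    {"jaw": 0, "offset": [0, 2.2, -0.9], "rot": [0, 0, 0]},
    {"jaw": 0, "offset": [0, 0, 0], "rot": [0, 0, 0]},
    {"jaw": 0, "offset": [0, 0, 0], "rot": [0, 0, 0]},
    {"jaw": 0, "offset": [0, 0, 0], "rot": [0, 0, 0]},
  ],
)

```text
time_s: 8.9
eef_pos: [0.607, -0.0477, 0.3196]
eef_rot: [0.0, 0.774, 0.633, 0.0]
wrist_force: [-1.7, 5.2, 2.1]
opening: 0.114
grasp_force: 60.1
```

```bash
python3 g.py
```

```text
t 8.9 pos [ 0.607  -0.0477  0.3196] F [-1.7  5.2  2.1] open 0.114 g 60.1
[[ 0.198  0.98   0.   ]
 [ 0.98  -0.198  0.   ]
 [ 0.     0.    -1.   ]]
r 0.23996951450630488 th 1.1738699279713667 Ftan -1.6432915140150928 Frad out 2.961856930445373
grip n 65 med [ 0.0057 -0.1867  0.1622] lo/hi [[0.002, -0.211, 0.157], [0.009, -0.152, 0.166]]
```

>>> apply_moves(
  moves=[
    {"jaw": 0, "offset": [0, 2.1, -0.8], "rot": [0, 0, 0]},
    {"jaw": 0, "offset": [0, 2.2, -0.8], "rot": [0, 0, 0]},
    {"jaw": 0, "offset": [0, 0, 0], "rot": [0, 0, 0]},
    {"jaw": 0, "offset": [0, 0, 0], "rot": [0, 0, 0]},
    {"jaw": 0, "offset": [0, 0, 0], "rot": [0, 0, 0]},
  ],
)

```text
time_s: 9.57
eef_pos: [0.6111, -0.0486, 0.3214]
eef_rot: [-0.0, 0.774, 0.633, 0.0]
wrist_force: [-1.3, 6.6, 3.1]
opening: 0.115
grasp_force: 60.2
```

```bash
python3 g.py
```

```text
t 9.57 pos [ 0.6111 -0.0486  0.3214] F [-1.3  6.6  3.1] open 0.115 g 60.2
[[ 0.198  0.98   0.   ]
 [ 0.98  -0.198  0.   ]
 [ 0.     0.    -1.   ]]
r 0.24000236297773428 th 1.1927254191239405 Ftan -1.2258482913603779 Frad out 3.8331951194236904
grip n 62 med [ 0.0102 -0.1829  0.1615] lo/hi [[0.007, -0.211, 0.157], [0.014, -0.151, 0.166]]
```

>>> apply_moves(
  moves=[
    {"jaw": 0, "offset": [0, 1.6, -0.6], "rot": [0, 0, 0]},
    {"jaw": 0, "offset": [0, 1.6, -0.6], "rot": [0, 0, 0]},
    {"jaw": 0, "offset": [0, 0, 0], "rot": [0, 0, 0]},
    {"jaw": 0, "offset": [0, 0, 0], "rot": [0, 0, 0]},
    {"jaw": 0, "offset": [0, 0, 0], "rot": [0, 0, 0]},
  ],
)

```text
time_s: 10.25
eef_pos: [0.6141, -0.0492, 0.3226]
eef_rot: [-0.0, 0.774, 0.633, 0.0]
wrist_force: [-3.0, 5.2, 3.4]
opening: 0.108
grasp_force: 60.2
```

```bash
python3 g.py
```

```text
t 10.25 pos [ 0.6141 -0.0492  0.3226] F [-3.   5.2  3.4] open 0.108 g 60.2
[[ 0.198  0.98  -0.   ]
 [ 0.98  -0.198  0.   ]
 [ 0.    -0.    -1.   ]]
r 0.24005482732339758 th 1.2064836979372626 Ftan -2.459468683343311 Frad out 4.597754354562732
grip n 62 med [ 0.0144 -0.1814  0.161 ] lo/hi [[0.011, -0.212, 0.157], [0.018, -0.152, 0.165]]
```

>>> apply_moves(
  moves=[
    {"jaw": 0, "offset": [0, 1.2, -0.5], "rot": [0, 0, 0]},
    {"jaw": 0, "offset": [0, 1.2, -0.5], "rot": [0, 0, 0]},
    {"jaw": 0, "offset": [0, 0, 0], "rot": [0, 0, 0]},
    {"jaw": 0, "offset": [0, 0, 0], "rot": [0, 0, 0]},
    {"jaw": 0, "offset": [0, 0, 0], "rot": [0, 0, 0]},
  ],
)

```text
time_s: 10.92
eef_pos: [0.6174, -0.0498, 0.3242]
eef_rot: [0.001, 0.774, 0.633, 0.001]
wrist_force: [-1.8, 5.7, 3.8]
opening: 0.113
grasp_force: 59.6
```

```bash
python3 g.py
```

```text
t 10.93 pos [ 0.6174 -0.0498  0.3242] F [-1.8  5.7  3.8] open 0.113 g 59.6
[[ 0.198  0.98   0.003]
 [ 0.98  -0.198 -0.   ]
 [ 0.     0.003 -1.   ]]
r 0.24044810114685164 th 1.2217090692955577 Ftan -1.4860379544017026 Frad out 4.541253162336755
grip n 72 med [ 0.0214 -0.1814  0.1593] lo/hi [[0.018, -0.213, 0.155], [0.026, -0.151, 0.163]]
```

>>> apply_moves(
  moves=[
    {"jaw": 0, "offset": [0, 1, -0.4], "rot": [0, 0, 0]},
    {"jaw": 0, "offset": [0, 0, 0], "rot": [0, 0, 0]},
    {"jaw": 0, "offset": [0, 0, 0], "rot": [0, 0, 0]},
    {"jaw": 0, "offset": [0, 0, 0], "rot": [0, 0, 0]},
    {"jaw": 0, "offset": [0, 0, 0], "rot": [0, 0, 0]},
  ],
)

```text
time_s: 11.6
eef_pos: [0.6176, -0.0498, 0.3244]
eef_rot: [0.0, 0.774, 0.633, 0.0]
wrist_force: [-4.4, 5.6, 3.3]
opening: 0.116
grasp_force: 59.7
```

```bash
python3 g.py
```

```text
t 11.6 pos [ 0.6176 -0.0498  0.3244] F [-4.4  5.6  3.3] open 0.116 g 59.7
[[ 0.198  0.98   0.001]
 [ 0.98  -0.198  0.   ]
 [ 0.     0.001 -1.   ]]
r 0.24045860902029875 th 1.2229359430809357 Ftan -3.9934191352315676 Frad out 5.010520298513936
grip n 63 med [ 0.0292 -0.185   0.1571] lo/hi [[0.026, -0.212, 0.153], [0.034, -0.154, 0.16]]
```

The grip snapped through while the handle moved only 0.3 mm, so the stay looks locked. I'll open slightly, with the fingers still guarding the bar.

>>> apply_moves(
  moves=[
    {"jaw": 0.2, "offset": [0, 0, 0], "rot": [0, 0, 0]},
    {"jaw": 0.3, "offset": [0, 0, 0], "rot": [0, 0, 0]},
    {"jaw": 0.35, "offset": [0, 0, 0], "rot": [0, 0, 0]},
    {"jaw": 0.35, "offset": [0, 0, 0], "rot": [0, 0, 0]},
    {"jaw": 0.35, "offset": [0, 0, 0], "rot": [0, 0, 0]},
  ],
)

```text
time_s: 12.28
eef_pos: [0.6176, -0.0503, 0.3233]
eef_rot: [0.0, 0.774, 0.633, -0.0]
wrist_force: [-0.1, 0.2, 0.5]
opening: 0.349
grasp_force: 0.0
```

```bash
python3 g.py s3; python3 - <<'E'
from h import *
ctrl.camera("wrist")
im,d=ctrl.camera("wrist");Q=wb(pts("wrist",d));v,u=np.nonzero(d>0);g=im[v,u].max(1)
k=(g<90)&(abs(Q[:,1])<.08)&(Q[:,2]>.32)&(Q[:,2]<.36)&(abs(Q[:,0])<.07);print(k.sum(),np.round(np.percentile(Q[k],[5,50,95],axis=0),3))
E
```

```text
t 12.28 pos [ 0.6176 -0.0503  0.3233] F [-0.1  0.2  0.5] open 0.349 g 0.0
[[ 0.199  0.98   0.   ]
 [ 0.98  -0.199 -0.   ]
 [-0.     0.    -1.   ]]
r 0.23939706749859266 th 1.2217863395828155 Ftan -0.006961751822056078 Frad out 0.5154820366579046
grip n 63 med [ 0.0288 -0.1852  0.1571] lo/hi [[0.026, -0.212, 0.152], [0.033, -0.154, 0.16]]
14383 [[-0.012 -0.04   0.331]
 [ 0.008  0.01   0.339]
 [ 0.029  0.061  0.356]]
```

View pics/s3.png

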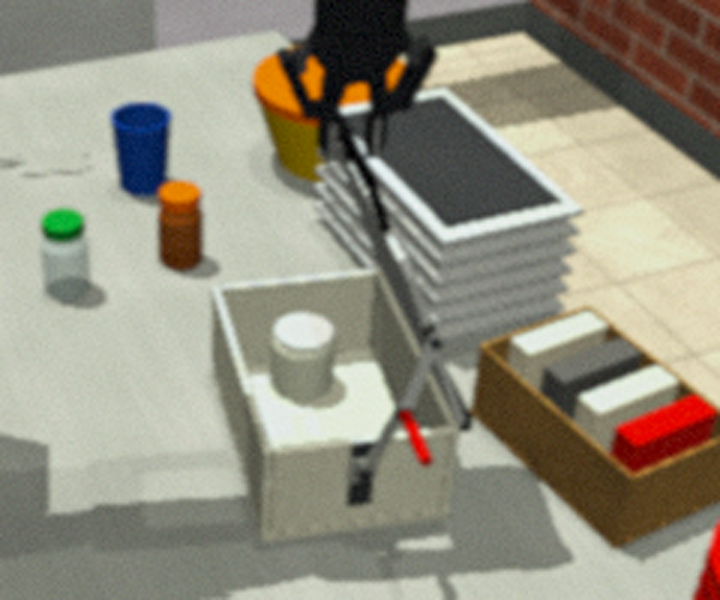

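The stay is straight, just past line: bracket (360,465), grip (405,412)-(428,460), lid pivot (433,340). The tool force is zero, so the lid stands by itself. Next, retreat upward and go over the jar with a lean.

```bash
cat >> h.py <<'E'
def leaned(deg=20):
    X,Y,Z=RB.as_matrix().T;a=np.radians(deg)
    z=np.sin(a)*X-np.cos(a)*Z;return R.from_matrix(np.c_[np.cross(Y,z),Y,z])
E
python3 - <<'E'
from h import *
p,r=cur()
q=p+[0,0,.075]
j=np.array([.586,.304,0])+.0085*RB.apply([1,0,0])+[0,0,.19]
plan([(q,r,.6),(p+[-.03,.13,.09],leaned(20),1),(j,leaned(20),1)])
E
```

```text
0.6 [0.0, 0.0, -37.0] [0.0, 0.0, 0.0]; 0.6 [0.0, 0.0, -38.0] [0.0, 0.0, 0.0]; 1 [12.0, -6.0, -2.0] [-1.6, -1.6, -8.9]; 1 [13.0, -3.0, -2.0] [-1.6, -1.6, -8.9]; 1 [13.0, -1.0, -2.0] [-1.6, -1.6, -8.9]
1 [13.0, 1.0, -3.0] [-1.6, -1.5, -8.9]; 1 [13.0, 3.0, -3.0] [-1.6, -1.6, -8.9]; 1 [12.0, 5.0, -3.0] [-1.6, -1.5, -8.9]; 1 [11.0, 6.0, -4.0] [-1.5, -1.5, -8.9]; 1 [10.0, 8.0, -3.0] [-1.5, -1.6, -8.9]
1 [9.0, 10.0, -4.0] [-1.6, -1.6, -8.9]; 1 [7.0, 11.0, -3.0] [-1.6, -1.5, -8.9]; 1 [19.0, 37.0, 33.0] [0.0, 0.0, 0.0]; 1 [18.0, 36.0, 33.0] [0.0, 0.0, 0.0]; 1 [19.0, 37.0, 33.0] [0.0, 0.0, 0.0]
1 [18.0, 36.0, 33.0] [0.0, 0.0, 0.0]; 1 [19.0, 37.0, 32.0] [0.0, 0.0, 0.0]; 1 [18.0, 36.0, 33.0] [0.0, 0.0, 0.0]; 1 [0, 0, 0] [0, 0, 0]; 1 [0, 0, 0] [0, 0, 0]
```

>>> apply_moves(
  moves=[
    {"jaw": 0.35, "offset": [0, 0, -37], "rot": [0, 0, 0]},
    {"jaw": 0.6, "offset": [0, 0, -38], "rot": [0, 0, 0]},
    {"jaw": 1, "offset": [12, -6, -2], "rot": [-1.6, -1.6, -8.9]},
    {"jaw": 1, "offset": [13, -3, -2], "rot": [-1.6, -1.6, -8.9]},
    {"jaw": 1, "offset": [13, -1, -2], "rot": [-1.6, -1.6, -8.9]},
  ],
)

```text
time_s: 13.05
eef_pos: [0.6091, -0.0108, 0.4031]
eef_rot: [0.059, 0.604, 0.795, -0.006]
wrist_force: [0.1, 0.8, -0.1]
opening: 1.002
grasp_force: 0.0
```

>>> apply_moves(
  moves=[
    {"jaw": 1, "offset": [13, 1, -3], "rot": [-1.6, -1.5, -8.9]},
    {"jaw": 1, "offset": [13, 3, -3], "rot": [-1.6, -1.6, -8.9]},
    {"jaw": 1, "offset": [12, 5, -3], "rot": [-1.6, -1.5, -8.9]},
    {"jaw": 1, "offset": [11, 6, -4], "rot": [-1.5, -1.5, -8.9]},
    {"jaw": 1, "offset": [10, 8, -3], "rot": [-1.5, -1.6, -8.9]},
  ],
)

```text
time_s: 13.68
eef_pos: [0.594, 0.0539, 0.4105]
eef_rot: [0.145, 0.251, 0.957, -0.015]
wrist_force: [0.4, -0.4, -0.4]
opening: 0.997
grasp_force: 0.0
```

>>> apply_moves(
  moves=[
    {"jaw": 1, "offset": [9, 10, -4], "rot": [-1.6, -1.6, -8.9]},
    {"jaw": 1, "offset": [7, 11, -3], "rot": [-1.6, -1.5, -8.9]},
    {"jaw": 1, "offset": [19, 37, 33], "rot": [0, 0, 0]},
    {"jaw": 1, "offset": [18, 36, 33], "rot": [0, 0, 0]},
    {"jaw": 1, "offset": [19, 37, 33], "rot": [0, 0, 0]},
  ],
)

```text
time_s: 14.3
eef_pos: [0.5906, 0.1924, 0.3001]
eef_rot: [0.173, 0.098, 0.98, -0.017]
wrist_force: [0.1, -0.8, 0.4]
opening: 1.0
grasp_force: 0.0
```

>>> apply_moves(
  moves=[
    {"jaw": 1, "offset": [18, 36, 33], "rot": [0, 0, 0]},
    {"jaw": 1, "offset": [19, 37, 32], "rot": [0, 0, 0]},
    {"jaw": 1, "offset": [18, 36, 33], "rot": [0, 0, 0]},
    {"jaw": 1, "offset": [0, 0, 0], "rot": [0, 0, 0]},
    {"jaw": 1, "offset": [0, 0, 0], "rot": [0, 0, 0]},
  ],
)

```text
time_s: 14.92
eef_pos: [0.5948, 0.3018, 0.1906]
eef_rot: [0.173, 0.098, 0.98, -0.017]
wrist_force: [0.8, 0.3, -0.2]
opening: 0.999
grasp_force: 0.0
```

```bash
cat > j.py <<'E'
from h import *
st();print((cur()[1].inv()*leaned()).as_rotvec(degrees=True))
im,d=ctrl.camera("wrist");cv2.imwrite("pics/w4.png",im[...,::-1])
for r in ctrl.outline_of("wrist","jar")[:2]:
    P=pts("wrist",d,r["region"]);T=P[P[:,2]>.09]
    print(r["score"],r["position"],len(P),"all",np.round(np.percentile(P,[2,50,98],axis=0),3).tolist(),"top",np.round((np.percentile(T,1,axis=0)+np.percentile(T,99,axis=0))/2,4),np.round(np.percentile(T,99,axis=0)-np.percentile(T,1,axis=0),3))
im,d=ctrl.camera("side")
for r in ctrl.outline_of("side","jar")[:1]:
    P=pts("side",d,r["region"]);T=P[P[:,2]>.09]
    print(r["score"],np.round(np.percentile(P,[2,50,98],axis=0),3).tolist())
E
python3 j.py
```

```text
t 14.93 pos [0.5948 0.3018 0.1906] F [ 0.8  0.3 -0.2] open 0.999 g 0.0
[[-0.921  0.198  0.336]
 [ 0.186  0.98  -0.067]
 [-0.342  0.001 -0.94 ]]
[0.05642948 0.02878593 0.0623553 ]
0.85 [321.9, 149.6] 9127 all [[0.565, 0.282, 0.013], [0.577, 0.305, 0.094], [0.61, 0.327, 0.096]] top [0.5903 0.3031 0.0938] [0.045 0.044 0.006]
0.96 [[0.567, 0.272, 0.004], [0.587, 0.283, 0.06], [0.613, 0.315, 0.097]]
```

View pics/w4.png

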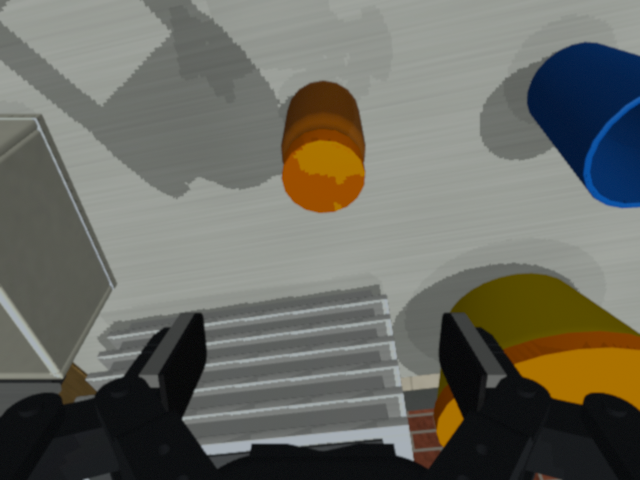

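The wrist view shows the cap at (323,175), well between the open fingers. The jar axis is at about (0.590, 0.303). Descend, then grip.

```bash
python3 - <<'E'
from h import *
t=np.array([.590,.303,.055])+.0084*RB.apply([1,0,0])
e=plan([(t,leaned(),1)])
print()
# transport: after lift to z .30, go to box
up=t+[0,0,.20]
pl=bw([-.005,-.06,0])+RB.apply([.0084,0,0]);
a=np.array([pl[0],pl[1],.255]);b=np.array([pl[0],pl[1],.125])
plan([(up,leaned(),0),(a,leaned(),0),(b,leaned(),0)],start=e,vmax=40)
print(pl)
E
```

```text
1 [15.0, 0.0, 43.0] [0.0, 0.0, 0.0]; 1 [15.0, 0.0, 43.0] [0.1, 0.1, 0.0]; 1 [15.0, 0.0, 44.0] [0.0, 0.0, -0.1]; 1 [0, 0, 0] [0, 0, 0]; 1 [0, 0, 0] [0, 0, 0]

0 [-11.0, 0.0, -31.0] [0.0, 0.0, 0.0]; 0 [-12.0, 0.0, -31.0] [0.0, 0.0, 0.0]; 0 [-11.0, 0.0, -32.0] [0.0, 0.0, 0.0]; 0 [-12.0, 0.0, -31.0] [0.0, 0.0, 0.0]; 0 [-11.0, 0.0, -32.0] [0.0, 0.0, 0.0]
0 [-12.0, 0.0, -31.0] [0.0, 0.0, 0.0]; 0 [-7.0, -36.0, 3.0] [0.0, 0.0, 0.0]; 0 [-7.0, -36.0, 3.0] [0.0, 0.0, 0.0]; 0 [-7.0, -36.0, 3.0] [0.0, 0.0, 0.0]; 0 [-7.0, -36.0, 2.0] [0.0, 0.0, 0.0]
0 [-7.0, -37.0, 3.0] [0.0, 0.0, 0.0]; 0 [-7.0, -36.0, 2.0] [0.0, 0.0, 0.0]; 0 [-8.0, -37.0, 3.0] [0.0, 0.0, 0.0]; 0 [-7.0, -36.0, 2.0] [0.0, 0.0, 0.0]; 0 [-8.0, -37.0, 3.0] [0.0, 0.0, 0.0]
0 [-7.0, -36.0, 2.0] [0.0, 0.0, 0.0]; 0 [-8.0, -37.0, 3.0] [0.0, 0.0, 0.0]; 0 [11.0, 0.0, 31.0] [0.0, 0.0, 0.0]; 0 [11.0, 0.0, 30.0] [0.0, 0.0, 0.0]; 0 [11.0, 0.0, 31.0] [0.0, 0.0, 0.0]
0 [12.0, 0.0, 30.0] [0.0, 0.0, 0.0]; 0 [0, 0, 0] [0, 0, 0]; 0 [0, 0, 0] [0, 0, 0]; 0 [0, 0, 0] [0, 0, 0]; 0 [0, 0, 0] [0, 0, 0]
[ 0.60216967 -0.10767333  0.        ]
```

>>> apply_moves(
  moves=[
    {"jaw": 1, "offset": [15, 0, 43], "rot": [0, 0, 0]},
    {"jaw": 1, "offset": [15, 0, 43], "rot": [0, 0, 0]},
    {"jaw": 1, "offset": [15, 0, 44], "rot": [0, 0, 0]},
    {"jaw": 1, "offset": [0, 0, 0], "rot": [0, 0, 0]},
    {"jaw": 0.5, "offset": [0, 0, 0], "rot": [0, 0, 0]},
  ],
)

```text
time_s: 15.75
eef_pos: [0.5983, 0.3017, 0.055]
eef_rot: [0.174, 0.099, 0.98, -0.016]
wrist_force: [0.2, -0.1, 1.2]
opening: 0.813
grasp_force: 0.0
```

>>> apply_moves(
  moves=[
    {"jaw": 0.3, "offset": [0, 0, 0], "rot": [0, 0, 0]},
    {"jaw": 0, "offset": [0, 0, 0], "rot": [0, 0, 0]},
    {"jaw": 0, "offset": [0, 0, 0], "rot": [0, 0, 0]},
    {"jaw": 0, "offset": [0, 0, 0], "rot": [0, 0, 0]},
    {"jaw": 0, "offset": [0, 0, 0], "rot": [0, 0, 0]},
  ],
)

```text
time_s: 16.38
eef_pos: [0.5989, 0.3022, 0.0565]
eef_rot: [0.175, 0.098, 0.979, -0.016]
wrist_force: [-2.5, -1.9, 6.3]
opening: 0.593
grasp_force: 61.4
```

```bash
python3 - <<'E'
from h import *
st()
t=np.array([.590,.303,.055])+.0084*RB.apply([1,0,0])
p,r=cur();L=leaned();t[2]=p[2]
up=t+[0,0,.14]
pl=bw([-.03,-.05,0])+RB.apply([.0084,0,0])
plan([(up,L,0),(np.array([pl[0],pl[1],up[2]]),L,0)],start=(t,L),vmax=40)
print(pl)
E
```

```text
t 16.38 pos [0.5989 0.3022 0.0565] F [-2.5 -1.9  6.3] open 0.593 g 61.4
[[-0.919  0.198  0.34 ]
 [ 0.187  0.98  -0.066]
 [-0.347  0.003 -0.938]]
0 [-12.0, 0.0, -33.0] [0.0, 0.0, 0.0]; 0 [-12.0, 0.0, -33.0] [0.0, 0.0, 0.0]; 0 [-12.0, 0.0, -33.0] [0.0, 0.0, 0.0]; 0 [-12.0, 0.0, -33.0] [0.0, 0.0, 0.0]; 0 [-6.0, -39.0, 2.0] [0.0, 0.0, 0.0]
0 [-6.0, -39.0, 2.0] [0.0, 0.0, 0.0]; 0 [-6.0, -39.0, 2.0] [0.0, 0.0, 0.0]; 0 [-6.0, -39.0, 2.0] [0.0, 0.0, 0.0]; 0 [-5.0, -39.0, 2.0] [0.0, 0.0, 0.0]; 0 [-6.0, -39.0, 2.0] [0.0, 0.0, 0.0]
0 [-5.0, -39.0, 2.0] [0.0, 0.0, 0.0]; 0 [-6.0, -39.0, 2.0] [0.0, 0.0, 0.0]; 0 [-5.0, -39.0, 3.0] [0.0, 0.0, 0.0]; 0 [-6.0, -39.0, 2.0] [0.0, 0.0, 0.0]; 0 [0, 0, 0] [0, 0, 0]
[ 0.57966523 -0.09288989  0.        ]
```

>>> apply_moves(
  moves=[
    {"jaw": 0, "offset": [-12, 0, -33], "rot": [0, 0, 0]},
    {"jaw": 0, "offset": [-12, 0, -33], "rot": [0, 0, 0]},
    {"jaw": 0, "offset": [-12, 0, -33], "rot": [0, 0, 0]},
    {"jaw": 0, "offset": [-12, 0, -33], "rot": [0, 0, 0]},
    {"jaw": 0, "offset": [-6, -39, 2], "rot": [0, 0, 0]},
  ],
)

```text
time_s: 17.0
eef_pos: [0.5976, 0.2646, 0.1997]
eef_rot: [0.177, 0.097, 0.979, -0.014]
wrist_force: [-0.2, -0.4, -4.2]
opening: 0.59
grasp_force: 64.5
```

>>> apply_moves(
  moves=[
    {"jaw": 0, "offset": [-6, -39, 2], "rot": [0, 0, 0]},
    {"jaw": 0, "offset": [-6, -39, 2], "rot": [0, 0, 0]},
    {"jaw": 0, "offset": [-6, -39, 2], "rot": [0, 0, 0]},
    {"jaw": 0, "offset": [-5, -39, 2], "rot": [0, 0, 0]},
    {"jaw": 0, "offset": [-6, -39, 2], "rot": [0, 0, 0]},
  ],
)

```text
time_s: 17.62
eef_pos: [0.5861, 0.0637, 0.1948]
eef_rot: [0.173, 0.098, 0.98, -0.017]
wrist_force: [1.0, -0.4, -2.7]
opening: 0.593
grasp_force: 64.5
```

>>> apply_moves(
  moves=[
    {"jaw": 0, "offset": [-5, -39, 2], "rot": [0, 0, 0]},
    {"jaw": 0, "offset": [-6, -39, 2], "rot": [0, 0, 0]},
    {"jaw": 0, "offset": [-5, -39, 3], "rot": [0, 0, 0]},
    {"jaw": 0, "offset": [-6, -39, 2], "rot": [0, 0, 0]},
    {"jaw": 0, "offset": [0, 0, 0], "rot": [0, 0, 0]},
  ],
)

```text
time_s: 18.25
eef_pos: [0.5787, -0.0956, 0.1939]
eef_rot: [0.174, 0.1, 0.98, -0.018]
wrist_force: [-0.2, -0.0, -3.7]
opening: 0.592
grasp_force: 64.6
```

```bash
python3 g.py s5; python3 - <<'E'
from h import *
im,d=ctrl.camera("side")
r=ctrl.outline_of("side","jar")[0];Q=wb(pts("side",d,r["region"]));print(r["score"],np.round(np.percentile(Q,[2,50,98],axis=0),3).tolist())
im,d=ctrl.camera("top")
r=ctrl.outline_of("top","tub")
for x in r[:1]:
    Q=wb(pts("top",d,x["region"]));print("tub",x["score"],np.round(np.percentile(Q,[2,50,98],axis=0),3).tolist())
pl=bw([-.03,-.05,0])+RB.apply([.0084,0,0])
p,R0=cur();print(wb(p))
plan([(np.array([pl[0],pl[1],.085]),R0,0)],vmax=30)
E
```

```text
t 18.25 pos [ 0.5787 -0.0956  0.1939] F [-0.2 -0.  -3.7] open 0.592 g 64.6
[[-0.92   0.202  0.337]
 [ 0.19   0.979 -0.07 ]
 [-0.344 -0.    -0.939]]
r 0.1465032922842688 th 0.7111833563636828 Ftan -2.9513662465599886 Frad out -2.2757444889078675
grip n 66 med [ 0.0291 -0.1826  0.1569] lo/hi [[0.026, -0.211, 0.15], [0.034, -0.153, 0.159]]
0.68 [[-0.054, -0.081, 0.141], [-0.038, -0.072, 0.177], [-0.006, -0.044, 0.233]]
tub 0.91 [[-0.04, 0.05, 0.028], [-0.014, 0.079, 0.074], [0.017, 0.11, 0.087]]
[-0.02285653 -0.04907888  0.19265739]
0 [9.0, 0.0, 25.0] [0.0, 0.0, 0.0]; 0 [9.0, 0.0, 26.0] [0.0, 0.0, 0.0]; 0 [9.0, 0.0, 25.0] [0.0, 0.0, 0.0]; 0 [9.0, -1.0, 26.0] [0.0, 0.0, 0.0]; 0 [0, 0, 0] [0, 0, 0]
```

View pics/s5.png

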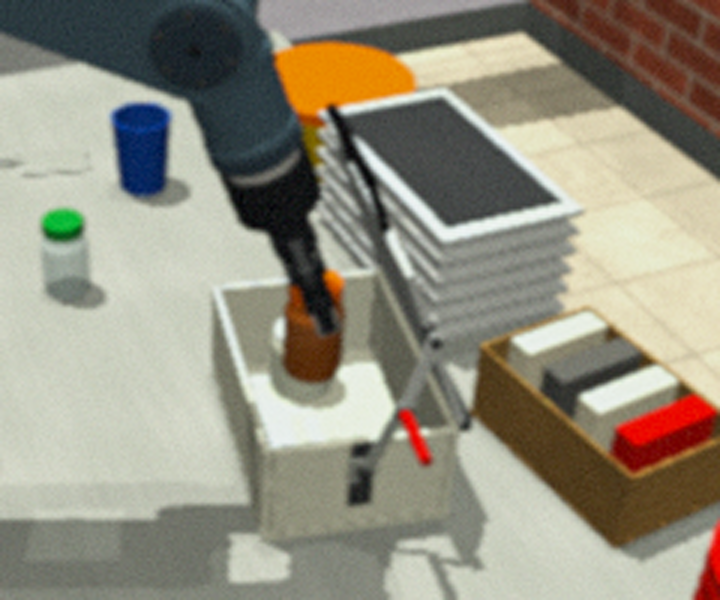

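The jar at (313,335) hangs upright above the free part of the box, clear of the tub. The lid is still standing on the locked stay. Lowering it.

>>> apply_moves(
  moves=[
    {"jaw": 0, "offset": [9, 0, 25], "rot": [0, 0, 0]},
    {"jaw": 0, "offset": [9, 0, 26], "rot": [0, 0, 0]},
    {"jaw": 0, "offset": [9, 0, 25], "rot": [0, 0, 0]},
    {"jaw": 0, "offset": [9, 0, 26], "rot": [0, 0, 0]},
    {"jaw": 0, "offset": [0, 0, 0], "rot": [0, 0, 0]},
  ],
)

```text
time_s: 19.12
eef_pos: [0.5777, -0.091, 0.0817]
eef_rot: [0.17, 0.098, 0.98, -0.016]
wrist_force: [-0.3, 0.2, -3.3]
opening: 0.593
grasp_force: 64.6
```

>>> apply_moves(
  moves=[
    {"jaw": 0, "offset": [2, 0, 5.5], "rot": [0, 0, 0]},
    {"jaw": 0, "offset": [2, 0, 5.5], "rot": [0, 0, 0]},
    {"jaw": 0, "offset": [2, 0, 5.5], "rot": [0, 0, 0]},
    {"jaw": 0, "offset": [0, 0, 0], "rot": [0, 0, 0]},
    {"jaw": 0, "offset": [0, 0, 0], "rot": [0, 0, 0]},
  ],
)

```text
time_s: 19.75
eef_pos: [0.5798, -0.0931, 0.0668]
eef_rot: [0.173, 0.098, 0.98, -0.017]
wrist_force: [0.0, -0.7, -3.3]
opening: 0.595
grasp_force: 64.6
```

>>> apply_moves(
  moves=[
    {"jaw": 0, "offset": [0.5, 0, 1.5], "rot": [0, 0, 0]},
    {"jaw": 0, "offset": [0, 0, 0], "rot": [0, 0, 0]},
    {"jaw": 0, "offset": [0.5, 0, 1.5], "rot": [0, 0, 0]},
    {"jaw": 0, "offset": [0, 0, 0], "rot": [0, 0, 0]},
    {"jaw": 0, "offset": [0, 0, 0], "rot": [0, 0, 0]},
  ],
)

```text
time_s: 20.38
eef_pos: [0.5807, -0.0933, 0.0646]
eef_rot: [0.174, 0.098, 0.98, -0.017]
wrist_force: [-2.4, 1.1, 6.0]
opening: 0.591
grasp_force: 65.6
```

Contact is felt. Release and back out along the tool axis.

>>> apply_moves(
  moves=[
    {"jaw": 0.68, "offset": [0, 0, 0], "rot": [0, 0, 0]},
    {"jaw": 0.75, "offset": [0, 0, 0], "rot": [0, 0, 0]},
    {"jaw": 0.82, "offset": [0, 0, 0], "rot": [0, 0, 0]},
    {"jaw": 0.82, "offset": [0, 0, 0], "rot": [0, 0, 0]},
    {"jaw": 0.82, "offset": [0, 0, -10], "rot": [0, 0, 0]},
  ],
)

```text
time_s: 21.0
eef_pos: [0.5758, -0.0921, 0.0724]
eef_rot: [0.172, 0.098, 0.98, -0.017]
wrist_force: [0.4, 0.9, -0.2]
opening: 0.823
grasp_force: 0.0
```

>>> apply_moves(
  moves=[
    {"jaw": 0.82, "offset": [0, 0, -30], "rot": [0, 0, 0]},
    {"jaw": 0.82, "offset": [0, 0, -40], "rot": [0, 0, 0]},
    {"jaw": 0.82, "offset": [0, 0, -50], "rot": [0, 0, 0]},
    {"jaw": 0.82, "offset": [0, 0, -60], "rot": [0, 0, 0]},
    {"jaw": 0.82, "offset": [0, 0, 0], "rot": [0, 0, 0]},
  ],
)

```text
time_s: 21.62
eef_pos: [0.518, -0.0811, 0.2489]
eef_rot: [0.178, 0.098, 0.979, -0.019]
wrist_force: [0.4, 0.6, 0.4]
opening: 0.821
grasp_force: 0.0
```

```bash
cat > v.py <<'E'
from h import *
im,d=ctrl.camera("side")
r=ctrl.outline_of("side","jar")
for x in r[:2]:
    Q=wb(pts("side",d,x["region"]));print(x["score"],x["position"],np.round(np.percentile(Q,[2,50,98],axis=0),3).tolist())
E
python3 v.py; python3 g.py; python3 - <<'E'
from h import *
# M locked approx (bar centre); grip pinch at box y=-.192
g=bw([.026,-.192,0]);p,r=cur()
D=down()
plan([(np.array([g[0]-.02,g[1],.30]),D,.45)])
print(g)
E
```

```text
0.79 [345.0, 253.5] [[-0.051, -0.078, 0.053], [-0.03, -0.065, 0.095], [-0.001, -0.029, 0.106]]
t 21.73 pos [ 0.5161 -0.0803  0.2433] F [ 0.1 -0.1 -0. ] open 0.821 g 0.0
[[-0.92   0.199  0.337]
 [ 0.186  0.98  -0.068]
 [-0.344 -0.    -0.939]]
r 0.2275416677227878 th 0.6908726102672617 Ftan 0.06956993815176835 Frad out -0.09200626575372152
grip n 64 med [ 0.0289 -0.1833  0.1568] lo/hi [[0.026, -0.211, 0.152], [0.034, -0.15, 0.161]]
0.45 [-11.0, -15.0, -2.0] [1.6, 1.6, 8.9]; 0.45 [-13.0, -13.0, -2.0] [1.6, 1.6, 8.9]; 0.45 [-15.0, -11.0, -2.0] [1.6, 1.6, 8.9]; 0.45 [-16.0, -8.0, -3.0] [1.5, 1.6, 8.9]; 0.45 [-17.0, -6.0, -3.0] [1.6, 1.6, 8.9]
0.45 [-17.0, -3.0, -3.0] [1.5, 1.5, 8.9]; 0.45 [-18.0, -1.0, -4.0] [1.6, 1.6, 8.9]; 0.45 [-18.0, 2.0, -4.0] [1.5, 1.5, 8.9]; 0.45 [-17.0, 5.0, -4.0] [1.6, 1.6, 8.9]; 0.45 [-16.0, 6.0, -5.0] [1.5, 1.5, 8.9]
[ 0.5979994  -0.24152911  0.        ]
```

```bash
python3 - <<'E'
from h import *
print(np.round(ctrl.camera_params("wrist")["mount"],3));print(np.round(ctrl.get_obs()["q"],2))
E
```

```text
[[-0.001 -0.95  -0.313  0.08 ]
 [ 1.    -0.002  0.001 -0.   ]
 [-0.001 -0.313  0.95  -0.141]
 [ 0.     0.     0.     1.   ]]
[-0.43 -0.2   2.    0.09  1.   -1.84]
```

The wrist camera sits 80 mm out on the tool +x side and would meet the standing lid if the tool were vertical. So I'll lean the tool 30° outward (towards -y) for the grip. The fingers still close along x.

```bash
cat >> h.py <<'E'
def sidelean(deg=30):
    X,Y,Z=RB.as_matrix().T;a=np.radians(deg)
    z=np.sin(a)*Y-np.cos(a)*Z;return R.from_matrix(np.c_[np.cross(X,z),X,z])
def gripT(G,back=0,deg=30):
    G=np.array(G);return bw(G)+sidelean(deg).as_matrix()[:,2]*(.0187-back)
E
python3 - <<'E'
from h import *
e=plan([(gripT([-.01,-.19,.157],.09),sidelean(),.45)])
print(wb(e[0]))
E
```

```text
0.45 [-6.0, -16.0, 4.0] [-0.7, 3.5, 8.4]; 0.45 [-8.0, -15.0, 4.0] [-0.7, 3.5, 8.4]; 0.45 [-11.0, -14.0, 3.0] [-0.7, 3.6, 8.4]; 0.45 [-13.0, -12.0, 2.0] [-0.7, 3.6, 8.4]; 0.45 [-14.0, -10.0, 1.0] [-0.7, 3.5, 8.3]
0.45 [-16.0, -8.0, 0.0] [-0.7, 3.6, 8.4]; 0.45 [-17.0, -5.0, -1.0] [-0.8, 3.6, 8.3]; 0.45 [-17.0, -3.0, -2.0] [-0.7, 3.5, 8.4]; 0.45 [-17.0, 0.0, -3.0] [-0.8, 3.6, 8.3]; 0.45 [-17.0, 2.0, -4.0] [-0.7, 3.5, 8.4]
0.45 [-15.0, 5.0, -6.0] [-0.8, 3.6, 8.3]; 0.45 [0, 0, 0] [0, 0, 0]; 0.45 [0, 0, 0] [0, 0, 0]; 0.45 [0, 0, 0] [0, 0, 0]; 0.45 [0, 0, 0] [0, 0, 0]
[-0.00956897 -0.22537155  0.21926323]
```

>>> apply_moves(
  moves=[
    {"jaw": 0.45, "offset": [-6, -16, 4], "rot": [-0.7, 3.5, 8.4]},
    {"jaw": 0.45, "offset": [-8, -15, 4], "rot": [-0.7, 3.5, 8.4]},
    {"jaw": 0.45, "offset": [-11, -14, 3], "rot": [-0.7, 3.6, 8.4]},
    {"jaw": 0.45, "offset": [-13, -12, 2], "rot": [-0.7, 3.6, 8.4]},
    {"jaw": 0.45, "offset": [-14, -10, 1], "rot": [-0.7, 3.5, 8.3]},
  ],
)

```text
time_s: 22.4
eef_pos: [0.5336, -0.1658, 0.2292]
eef_rot: [0.018, 0.439, 0.894, 0.091]
wrist_force: [0.1, -0.7, 0.5]
opening: 0.448
grasp_force: 0.0
```

>>> apply_moves(
  moves=[
    {"jaw": 0.45, "offset": [-16, -8, 0], "rot": [-0.7, 3.6, 8.4]},
    {"jaw": 0.45, "offset": [-17, -5, -1], "rot": [-0.8, 3.6, 8.3]},
    {"jaw": 0.45, "offset": [-17, -3, -2], "rot": [-0.7, 3.5, 8.4]},
    {"jaw": 0.45, "offset": [-17, 0, -3], "rot": [-0.8, 3.6, 8.3]},
    {"jaw": 0.45, "offset": [-17, 2, -4], "rot": [-0.7, 3.5, 8.4]},
  ],
)

```text
time_s: 23.02
eef_pos: [0.5526, -0.2508, 0.2179]
eef_rot: [-0.138, 0.708, 0.668, 0.185]
wrist_force: [1.1, -0.4, -0.2]
opening: 0.452
grasp_force: 0.0
```

>>> apply_moves(
  moves=[
    {"jaw": 0.45, "offset": [-15, 5, -6], "rot": [-0.8, 3.6, 8.3]},
    {"jaw": 0.45, "offset": [0, 0, 0], "rot": [0, 0, 0]},
    {"jaw": 0.45, "offset": [0, 0, 0], "rot": [0, 0, 0]},
    {"jaw": 0.45, "offset": [0, 0, 0], "rot": [0, 0, 0]},
    {"jaw": 0.45, "offset": [0, 0, 0], "rot": [0, 0, 0]},
  ],
)

```text
time_s: 23.65
eef_pos: [0.5572, -0.2665, 0.2201]
eef_rot: [-0.163, 0.747, 0.612, 0.201]
wrist_force: [0.6, -0.0, -0.3]
opening: 0.449
grasp_force: 0.0
```

```bash
python3 - <<'E'
from h import *
st();print(wb(cur()[0]),(cur()[1].inv()*sidelean()).as_rotvec(degrees=True))
im,d=ctrl.camera("wrist");cv2.imwrite("pics/w6.png",im[...,::-1])
i=im.astype(int);k=(i[...,0]>90)&(i[...,1]<60)&(i[...,2]<60)
Q=wb(pts("wrist",d,k));m=(Q[:,2]>.13)&(Q[:,2]<.19)&(Q[:,1]<-.14)&(Q[:,1]>-.24);Q=Q[m]
print(m.sum(),np.round(np.percentile(Q,[1,5,50,95,99],axis=0),4))
v,u=np.nonzero(k);print(u.min(),u.max(),v.min(),v.max())
print(np.polyfit(Q[:,1],Q[:,0],1))
E
python3 g.py
```

```text
t 23.65 pos [ 0.5572 -0.2665  0.2201] F [ 0.6 -0.  -0.3] open 0.449 g 0.0
[[ 0.17   0.98   0.1  ]
 [ 0.849 -0.197  0.49 ]
 [ 0.5    0.002 -0.866]]
[-0.00895954 -0.22457427  0.22012132] [0.03465812 0.01458004 0.15315573]
2096 [[ 0.0235 -0.2099  0.1516]
 [ 0.0238 -0.2077  0.1535]
 [ 0.0284 -0.1807  0.1568]
 [ 0.0338 -0.1529  0.1583]
 [ 0.0346 -0.1504  0.1589]]
268 639 96 471
[-0.00370679  0.02788497]
t 23.7 pos [ 0.5573 -0.2666  0.2201] F [-0.4 -0.5  0. ] open 0.444 g 0.0
[[ 0.17   0.98   0.1  ]
 [ 0.849 -0.198  0.49 ]
 [ 0.5    0.002 -0.866]]
r 0.15631008420980744 th 0.8937795846854809 Ftan -0.21412238541778328 Frad out 0.18437784482627348
grip n 61 med [ 0.0287 -0.1845  0.1571] lo/hi [[0.026, -0.212, 0.152], [0.032, -0.151, 0.16]]
```

View pics/w6.png

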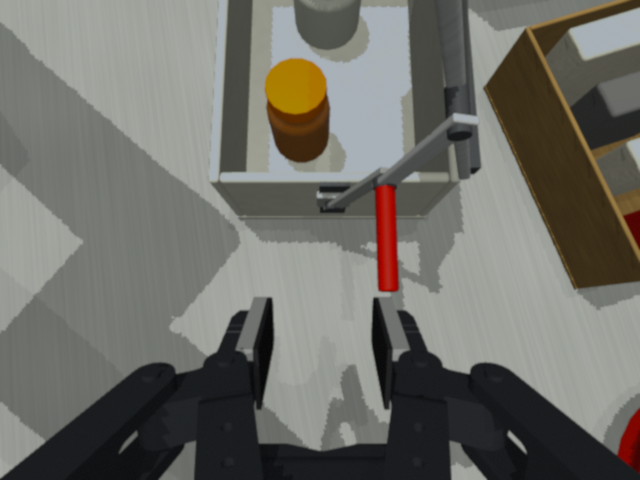

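The wrist view shows the red bar at columns 378-398, rows 185-290, and the stay straight. The jar stands upright beside the tub. Bar centre in the box frame: (0.029, -0.181, 0.152). Approach and pinch.

```bash
python3 - <<'E'
from h import *
G=[.029,-.186,.1525]
p,r=cur()
e=plan([(gripT(G,.06),sidelean(),.45),(gripT(G,0),sidelean(),.4)],vmax=40,dec=1)
print(wb(e[0]))
E
```

```text
0.45 [-0.1, 18.9, 18.4] [0.0, 0.0, 0.1]; 0.45 [-0.1, 19.0, 18.4] [0.1, 0.0, 0.0]; 0.4 [0.0, 0.0, 30.0] [0.0, 0.0, 0.0]; 0.4 [0.0, 0.0, 30.0] [0.0, 0.0, 0.0]; 0.4 [0, 0, 0] [0, 0, 0]
[ 0.02897806 -0.17666823  0.13626577]
```

>>> apply_moves(
  moves=[
    {"jaw": 0.45, "offset": [0, 19, 18.5], "rot": [0, 0, 0]},
    {"jaw": 0.45, "offset": [0, 19, 18.5], "rot": [0, 0, 0]},
    {"jaw": 0.4, "offset": [0, 0, 30], "rot": [0, 0, 0]},
    {"jaw": 0.4, "offset": [0, 0, 30], "rot": [0, 0, 0]},
    {"jaw": 0.4, "offset": [0, 0, 0], "rot": [0, 0, 0]},
  ],
)

```text
time_s: 24.38
eef_pos: [0.6029, -0.2251, 0.1338]
eef_rot: [-0.166, 0.747, 0.611, 0.2]
wrist_force: [-0.3, -0.7, -0.3]
opening: 0.402
grasp_force: 0.0
```

>>> apply_moves(
  moves=[
    {"jaw": 0.25, "offset": [0, 0, 0], "rot": [0, 0, 0]},
    {"jaw": 0.1, "offset": [0, 0, 0], "rot": [0, 0, 0]},
    {"jaw": 0, "offset": [0, 0, 0], "rot": [0, 0, 0]},
    {"jaw": 0, "offset": [0, 0, 0], "rot": [0, 0, 0]},
    {"jaw": 0, "offset": [0, 0, 0], "rot": [0, 0, 0]},
  ],
)

```text
time_s: 25.0
eef_pos: [0.6035, -0.2284, 0.1375]
eef_rot: [-0.163, 0.748, 0.612, 0.201]
wrist_force: [-5.0, 0.9, 3.2]
opening: 0.121
grasp_force: 58.4
```

```bash
python3 g.py; python3 v.py; python3 -c "
from h import *
print(wb(cur()[0]))"
```

```text
t 25.0 pos [ 0.6035 -0.2284  0.1375] F [-5.   0.9  3.2] open 0.121 g 58.4
[[ 0.172  0.98   0.1  ]
 [ 0.849 -0.199  0.489]
 [ 0.5    0.001 -0.866]]
r 0.07185695645618854 th 0.5762170730217707 Ftan -0.09622985968854181 Frad out 5.953527947893392
grip n 22 med [ 0.0299 -0.2074  0.1572] lo/hi [[0.026, -0.213, 0.152], [0.034, -0.201, 0.163]]
0.58 [344.4, 257.2] [[-0.052, -0.078, 0.049], [-0.029, -0.065, 0.094], [-0.001, -0.029, 0.105]]
[ 0.02872747 -0.17802878  0.13743365]
```

>>> apply_moves(
  moves=[
    {"jaw": 0, "offset": [0.6, -3.4, -1], "rot": [0, 0, 0]},
    {"jaw": 0, "offset": [0.6, -3.5, -1], "rot": [0, 0, 0]},
    {"jaw": 0, "offset": [0.5, -3.5, -0.8], "rot": [0, 0, 0]},
    {"jaw": 0, "offset": [0, 0, 0], "rot": [0, 0, 0]},
    {"jaw": 0, "offset": [0, 0, 0], "rot": [0, 0, 0]},
  ],
)

```text
time_s: 25.78
eef_pos: [0.5953, -0.2268, 0.1407]
eef_rot: [-0.161, 0.748, 0.611, 0.202]
wrist_force: [3.7, -2.2, 2.2]
opening: 0.115
grasp_force: 58.9
```

```bash
python3 g.py; python3 -c "
from h import *
print(wb(cur()[0])-[.0287,-.178,.1374])"
```

```text
t 25.77 pos [ 0.5953 -0.2268  0.1407] F [ 3.7 -2.2  2.2] open 0.115 g 58.9
[[ 0.171  0.98   0.105]
 [ 0.85  -0.201  0.487]
 [ 0.498  0.006 -0.867]]
r 0.08060215957880201 th 0.5536249605345488 Ftan 4.044171226595595 Frad out -2.282113435007628
grip n 25 med [ 0.0217 -0.2068  0.1593] lo/hi [[0.015, -0.216, 0.155], [0.028, -0.197, 0.179]]
[-0.00824221 -0.00011612  0.00328884]
```

>>> apply_moves(
  moves=[
    {"jaw": 0, "offset": [0.5, -3.4, -0.8], "rot": [0, 0, 0]},
    {"jaw": 0, "offset": [0.4, -3.5, -0.6], "rot": [0, 0, 0]},
    {"jaw": 0, "offset": [0.3, -3.4, -0.4], "rot": [0, 0, 0]},
    {"jaw": 0, "offset": [0.2, -2.5, -0.3], "rot": [0, 0, 0]},
    {"jaw": 0, "offset": [0, 0, 0], "rot": [0, 0, 0]},
  ],
)

```text
time_s: 26.45
eef_pos: [0.583, -0.2243, 0.144]
eef_rot: [-0.161, 0.748, 0.612, 0.202]
wrist_force: [3.7, -3.1, 6.4]
opening: 0.117
grasp_force: 58.7
```

```bash
python3 g.py; python3 -c "
from h import *
print(wb(cur()[0])-[.0287,-.178,.1374])"
```

```text
t 26.45 pos [ 0.583  -0.2243  0.144 ] F [ 3.7 -3.1  6.4] open 0.117 g 58.7
[[ 0.171  0.98   0.106]
 [ 0.85  -0.201  0.487]
 [ 0.498  0.007 -0.867]]
r 0.09308144927575097 th 0.5127387015224533 Ftan 7.6140607107464735 Frad out -0.5729749406293876
grip n 26 med [ 0.0098 -0.2061  0.1627] lo/hi [[0.003, -0.216, 0.158], [0.015, -0.196, 0.176]]
[-0.02081222 -0.00010979  0.00656041]
```

>>> apply_moves(
  moves=[
    {"jaw": 0.17, "offset": [0, 0, 0], "rot": [0, 0, 0]},
    {"jaw": 0.25, "offset": [0, 0, 0], "rot": [0, 0, 0]},
    {"jaw": 0.35, "offset": [0, 0, 0], "rot": [0, 0, 0]},
    {"jaw": 0.35, "offset": [0, 0, 0], "rot": [0, 0, 0]},
    {"jaw": 0.35, "offset": [0, 0, 0], "rot": [0, 0, 0]},
  ],
)

```text
time_s: 27.12
eef_pos: [0.5812, -0.2223, 0.1413]
eef_rot: [-0.164, 0.748, 0.611, 0.201]
wrist_force: [-0.5, -0.0, -0.6]
opening: 0.35
grasp_force: 0.0
```

```bash
python3 g.py; python3 - <<'E'
from h import *
p,r=cur();L=sidelean()
b=p-L.as_matrix()[:,2]*.09
c=b+RB.apply([-.05,0,.15]);
h=bw([.01,0,0]);
plan([(b,r,.45),(c,down(),.45)])
print(wb(c))
E
```

```text
t 27.12 pos [ 0.5812 -0.2223  0.1413] F [-0.5 -0.  -0.6] open 0.35 g 0.0
[[ 0.172  0.98   0.1  ]
 [ 0.848 -0.199  0.49 ]
 [ 0.5    0.001 -0.866]]
r 0.09373898192858564 th 0.4765246076693562 Ftan -0.7541559329008162 Frad out 0.10547994679111478
grip n 33 med [ 0.0086 -0.2038  0.1619] lo/hi [[-0.005, -0.228, 0.158], [0.015, -0.193, 0.196]]
0.45 [0.0, 0.0, -45.0] [0.0, 0.0, 0.0]; 0.45 [0.0, 0.0, -45.0] [0.0, 0.0, 0.0]; 0.45 [19.0, -12.0, -32.0] [0.0, -7.5, 0.0]; 0.45 [14.0, -13.0, -35.0] [0.0, -7.5, 0.0]; 0.45 [10.0, -12.0, -36.0] [0.0, -7.5, 0.0]
0.45 [5.0, -13.0, -37.0] [0.0, -7.5, 0.0]; 0.45 [0, 0, 0] [0, 0, 0]; 0.45 [0, 0, 0] [0, 0, 0]; 0.45 [0, 0, 0] [0, 0, 0]; 0.45 [0, 0, 0] [0, 0, 0]
[-0.04423744 -0.22157449  0.36931023]
```

>>> apply_moves(
  moves=[
    {"jaw": 0.4, "offset": [0, 0, -30], "rot": [0, 0, 0]},
    {"jaw": 0.45, "offset": [0, 0, -60], "rot": [0, 0, 0]},
    {"jaw": 0.45, "offset": [19, -12, -32], "rot": [0, -7.5, 0]},
    {"jaw": 0.45, "offset": [14, -13, -35], "rot": [0, -7.5, 0]},
    {"jaw": 0.45, "offset": [10, -12, -36], "rot": [0, -7.5, 0]},
  ],
)

```text
time_s: 27.8
eef_pos: [0.5354, -0.2593, 0.3334]
eef_rot: [-0.039, 0.773, 0.631, 0.05]
wrist_force: [0.4, 0.2, 0.1]
opening: 0.45
grasp_force: 0.0
```

>>> apply_moves(
  moves=[
    {"jaw": 0.45, "offset": [5, -13, -37], "rot": [0, -7.5, 0]},
    {"jaw": 0.45, "offset": [40, 0, -30], "rot": [0, 0, 0]},
    {"jaw": 0.45, "offset": [60, 0, -20], "rot": [0, 0, 0]},
    {"jaw": 0.45, "offset": [60, 0, 0], "rot": [0, 0, 0]},
    {"jaw": 0.45, "offset": [20, 0, 0], "rot": [0, 0, 0]},
  ],
)

```text
time_s: 28.42
eef_pos: [0.5591, -0.0773, 0.4195]
eef_rot: [0.001, 0.773, 0.634, 0.001]
wrist_force: [0.1, -0.5, 0.3]
opening: 0.449
grasp_force: 0.0
```

>>> apply_moves(
  moves=[
    {"jaw": 0.45, "offset": [0, 0, 0], "rot": [0, 0, 0]},
    {"jaw": 0.45, "offset": [0, 0, 0], "rot": [0, 0, 0]},
    {"jaw": 0.45, "offset": [0, 0, 0], "rot": [0, 0, 0]},
    {"jaw": 0.45, "offset": [0, 0, 0], "rot": [0, 0, 0]},
    {"jaw": 0.45, "offset": [0, 0, 0], "rot": [0, 0, 0]},
  ],
)

```text
time_s: 29.05
eef_pos: [0.5588, -0.0811, 0.4187]
eef_rot: [0.0, 0.775, 0.632, 0.0]
wrist_force: [-0.1, -0.5, -0.0]
opening: 0.447
grasp_force: 0.0
```

```bash
python3 g.py; python3 - <<'E'
from h import *
print(wb(cur()[0]))
im,d=ctrl.camera("wrist");cv2.imwrite("pics/w7.png",im[...,::-1])
v,u=np.nonzero(d>0);g=im[v,u].max(1);Q=wb(pts("wrist",d))
k=(g<80)&(Q[:,2]>.30)&(Q[:,2]<.36)&(abs(Q[:,1])<.075);q=Q[k];uv=np.c_[u,v][k]
print(k.sum(),np.round(np.percentile(q,[1,5,50,95,99],axis=0),4).tolist(),uv.min(0),uv.max(0))
k&=(abs(Q[:,1])<.045);q=Q[k];print(np.round(np.percentile(q,[2,50,98],axis=0),4).tolist())
E
```

```text
t 29.05 pos [ 0.5588 -0.0811  0.4187] F [-0.1 -0.5 -0. ] open 0.447 g 0.0
[[ 0.2    0.98   0.001]
 [ 0.98  -0.2    0.   ]
 [ 0.     0.001 -1.   ]]
r 0.34710366656263025 th 1.1762181575812831 Ftan 0.012382449118427358 Frad out -0.0068721758537564235
grip n 68 med [ 0.0079 -0.1844  0.1618] lo/hi [[0.004, -0.213, 0.156], [0.012, -0.15, 0.166]]
[-0.0444329  -0.04249585  0.41874807]
5101 [[-0.0058, -0.0638, 0.3046], [-0.0055, -0.0585, 0.3317], [-0.0007, 0.0078, 0.3361], [0.0053, 0.0599, 0.3377], [0.0147, 0.0631, 0.3383]] [384  46] [425 281]
[[-0.0057, -0.0429, 0.3323], [-0.001, 0.004, 0.3362], [0.0049, 0.0432, 0.338]]
```

View pics/w7.png

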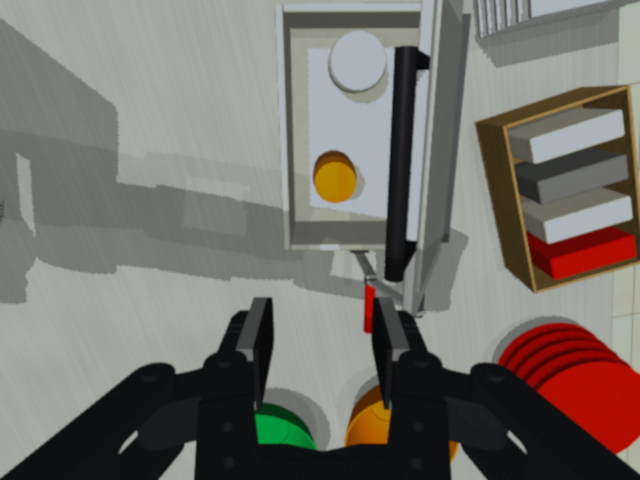

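The wrist view shows the handle bar at columns 385-418, rows 46-281, with the lid nearly up. The jar cap is at (335,177), beside the tub at (357,62). The stay is bent and holding, with the grip at (370,305). Bar in the box frame: (0.000, 0, 0.332). Now grasp the handle.

```bash
python3 - <<'E'
from h import *
p,r=cur();D=down()
a=bw([0,0,.40]);b=bw([0,0,.3145])
e=plan([(a,D,.4),(b,D,.4)],vmax=40,dec=1)
E
```

```text
0.4 [21.2, 22.2, 9.4] [0.0, 0.0, 0.0]; 0.4 [21.1, 22.2, 9.4] [0.1, 0.0, 0.0]; 0.4 [0.0, 0.0, 28.5] [0.0, 0.0, 0.0]; 0.4 [0.0, 0.0, 28.5] [0.0, 0.0, 0.0]; 0.4 [0.0, 0.1, 28.5] [0.0, 0.0, 0.0]
```

>>> apply_moves(
  moves=[
    {"jaw": 0.4, "offset": [21, 22, 9.5], "rot": [0, 0, 0]},
    {"jaw": 0.4, "offset": [21, 22.5, 9.5], "rot": [0, 0, 0]},
    {"jaw": 0.4, "offset": [0, 0, 28.5], "rot": [0, 0, 0]},
    {"jaw": 0.4, "offset": [0, 0, 28.5], "rot": [0, 0, 0]},
    {"jaw": 0.4, "offset": [0, 0, 28.5], "rot": [0, 0, 0]},
  ],
)

```text
time_s: 29.78
eef_pos: [0.611, -0.0481, 0.3134]
eef_rot: [0.0, 0.774, 0.633, 0.0]
wrist_force: [-0.9, 0.3, -0.3]
opening: 0.403
grasp_force: 0.0
```

>>> apply_moves(
  moves=[
    {"jaw": 0.3, "offset": [0, 0, 0], "rot": [0, 0, 0]},
    {"jaw": 0.2, "offset": [0, 0, 0], "rot": [0, 0, 0]},
    {"jaw": 0.1, "offset": [0, 0, 0], "rot": [0, 0, 0]},
    {"jaw": 0, "offset": [0, 0, 0], "rot": [0, 0, 0]},
    {"jaw": 0, "offset": [0, 0, 0], "rot": [0, 0, 0]},
  ],
)

```text
time_s: 30.4
eef_pos: [0.6116, -0.0484, 0.3164]
eef_rot: [0.002, 0.774, 0.633, 0.001]
wrist_force: [-1.3, 0.9, 6.1]
opening: 0.113
grasp_force: 59.0
```

```bash
python3 g.py; python3 - <<'E'
from h import *
p,r=cur();print(wb(p));D=down()
def A(th): return bw([.089-.235*np.cos(th),0,.115+.235*np.sin(th)-.018])
print(wb(A(1.183)))
plan([(A(t),D,0) for t in np.linspace(1.183,0,27)[1:]],start=(A(1.183),D),dec=1)
E
```

```text
t 30.4 pos [ 0.6116 -0.0484  0.3164] F [-1.3  0.9  6.1] open 0.113 g 59.0
[[ 0.199  0.98   0.004]
 [ 0.98  -0.199 -0.001]
 [ 0.     0.004 -1.   ]]
r 0.23527928856297306 th 1.1864574011857147 Ftan 0.9069359529408578 Frad out 6.1859673240787805
grip n 60 med [ 0.01   -0.1862  0.1619] lo/hi [[0.007, -0.212, 0.157], [0.014, -0.154, 0.166]]
[ 7.92405158e-04 -8.21775666e-06  3.16387701e-01]
[ 1.34915362e-04 -2.77184898e-18  3.14549987e-01]
0 [0.0, -9.8, 4.3] [0.0, 0.0, 0.0]; 0 [0.0, -9.6, 4.7] [0.0, 0.0, 0.0]; 0 [0.0, -9.4, 5.1] [0.0, 0.0, 0.0]; 0 [0.0, -9.1, 5.6] [0.0, 0.0, 0.0]; 0 [0.0, -8.9, 5.9] [0.0, 0.0, 0.0]
0 [0.0, -8.6, 6.4] [0.0, 0.0, 0.0]; 0 [0.0, -8.3, 6.8] [0.0, 0.0, 0.0]; 0 [0.0, -7.9, 7.1] [0.0, 0.0, 0.0]; 0 [0.0, -7.7, 7.5] [0.0, 0.0, 0.0]; 0 [0.0, -7.3, 7.8] [0.0, 0.0, 0.0]
0 [0.0, -6.9, 8.1] [0.0, 0.0, 0.0]; 0 [0.0, -6.5, 8.5] [0.0, 0.0, 0.0]; 0 [0.0, -6.2, 8.7] [0.0, 0.0, 0.0]; 0 [0.0, -5.8, 9.0] [0.0, 0.0, 0.0]; 0 [0.0, -5.3, 9.3] [0.0, 0.0, 0.0]
0 [0.0, -4.9, 9.5] [0.0, 0.0, 0.0]; 0 [0.0, -4.5, 9.7] [0.0, 0.0, 0.0]; 0 [0.0, -4.0, 9.9] [0.0, 0.0, 0.0]; 0 [0.0, -3.6, 10.1] [0.0, 0.0, 0.0]; 0 [0.0, -3.1, 10.2] [0.0, 0.0, 0.0]
0 [0.0, -2.7, 10.3] [0.0, 0.0, 0.0]; 0 [0.0, -2.2, 10.5] [0.0, 0.0, 0.0]; 0 [0.0, -1.6, 10.6] [0.0, 0.0, 0.0]; 0 [0.0, -1.3, 10.6] [0.0, 0.0, 0.0]; 0 [0.0, -0.7, 10.7] [0.0, 0.0, 0.0]
0 [0.0, -0.2, 10.6] [0.0, 0.0, 0.0]; 0 [0, 0, 0] [0, 0, 0]; 0 [0, 0, 0] [0, 0, 0]; 0 [0, 0, 0] [0, 0, 0]; 0 [0, 0, 0] [0, 0, 0]
```

Handle held. Lowering along the arc and checking forces as it goes.

>>> apply_moves(
  moves=[
    {"jaw": 0, "offset": [0, -9.8, 3.3], "rot": [0, 0, 0]},
    {"jaw": 0, "offset": [0, -9.6, 4.7], "rot": [0, 0, 0]},
    {"jaw": 0, "offset": [0, -9.4, 5.1], "rot": [0, 0, 0]},
    {"jaw": 0, "offset": [0, -9.1, 5.6], "rot": [0, 0, 0]},
    {"jaw": 0, "offset": [0, 0, 0], "rot": [0, 0, 0]},
  ],
)

```text
time_s: 31.08
eef_pos: [0.5716, -0.0404, 0.295]
eef_rot: [-0.001, 0.774, 0.633, -0.001]
wrist_force: [-5.2, -1.5, 5.0]
opening: 0.118
grasp_force: 60.4
```

```bash
python3 g.py
```

```text
t 31.07 pos [ 0.5716 -0.0404  0.295 ] F [-5.2 -1.5  5. ] open 0.118 g 60.4
[[ 0.199  0.98  -0.003]
 [ 0.98  -0.199  0.   ]
 [-0.    -0.003 -1.   ]]
r 0.23520674024962823 th 0.9903636147940377 Ftan -1.273272365382038 Frad out 6.866710226923235
grip n 70 med [-0.0224 -0.1899  0.1591] lo/hi [[-0.026, -0.211, 0.153], [-0.016, -0.152, 0.162]]
```

>>> apply_moves(
  moves=[
    {"jaw": 0, "offset": [0, -9.5, 5.1], "rot": [0, 0, 0]},
    {"jaw": 0, "offset": [0, -8.6, 6.4], "rot": [0, 0, 0]},
    {"jaw": 0, "offset": [0, -8.3, 6.8], "rot": [0, 0, 0]},
    {"jaw": 0, "offset": [0, -7.9, 7.1], "rot": [0, 0, 0]},
    {"jaw": 0, "offset": [0, -7.7, 7.5], "rot": [0, 0, 0]},
  ],
)

```text
time_s: 31.75
eef_pos: [0.5318, -0.0324, 0.2621]
eef_rot: [0.0, 0.774, 0.633, 0.0]
wrist_force: [-0.9, -3.5, 1.0]
opening: 0.115
grasp_force: 58.8
```

>>> apply_moves(
  moves=[
    {"jaw": 0, "offset": [0, -7.3, 7.8], "rot": [0, 0, 0]},
    {"jaw": 0, "offset": [0, -6.9, 8.1], "rot": [0, 0, 0]},
    {"jaw": 0, "offset": [0, -6.5, 8.5], "rot": [0, 0, 0]},
    {"jaw": 0, "offset": [0, -6.2, 8.7], "rot": [0, 0, 0]},
    {"jaw": 0, "offset": [0, 0, 0], "rot": [0, 0, 0]},
  ],
)

```text
time_s: 32.38
eef_pos: [0.5046, -0.0268, 0.2277]
eef_rot: [-0.001, 0.774, 0.633, -0.001]
wrist_force: [-2.1, -4.7, -2.0]
opening: 0.118
grasp_force: 58.5
```

```bash
python3 g.py
```

```text
t 32.38 pos [ 0.5046 -0.0268  0.2277] F [-2.1 -4.7 -2. ] open 0.118 g 58.5
[[ 0.199  0.98  -0.003]
 [ 0.98  -0.199  0.   ]
 [-0.    -0.003 -1.   ]]
r 0.23595909830446082 th 0.5804671997998988 Ftan -2.336230395603621 Frad out -0.14501474572037698
grip n 63 med [-0.0632 -0.1847  0.129 ] lo/hi [[-0.067, -0.211, 0.123], [-0.059, -0.152, 0.132]]
```

Good. Continue down.

>>> apply_moves(
  moves=[
    {"jaw": 0, "offset": [0, -5.8, 9], "rot": [0, 0, 0]},
    {"jaw": 0, "offset": [0, -5.3, 9.3], "rot": [0, 0, 0]},
    {"jaw": 0, "offset": [0, -4.9, 9.5], "rot": [0, 0, 0]},
    {"jaw": 0, "offset": [0, -4.5, 9.7], "rot": [0, 0, 0]},
    {"jaw": 0, "offset": [0, -4, 9.9], "rot": [0, 0, 0]},
  ],
)

```text
time_s: 33.05
eef_pos: [0.482, -0.0221, 0.1813]
eef_rot: [0.0, 0.774, 0.633, 0.0]
wrist_force: [-0.1, -4.8, -1.8]
opening: 0.111
grasp_force: 58.9
```

>>> apply_moves(
  moves=[
    {"jaw": 0, "offset": [0, -3.6, 10.1], "rot": [0, 0, 0]},
    {"jaw": 0, "offset": [0, -3.1, 10.2], "rot": [0, 0, 0]},
    {"jaw": 0, "offset": [0, -2.7, 10.3], "rot": [0, 0, 0]},
    {"jaw": 0, "offset": [0, -2.2, 10.5], "rot": [0, 0, 0]},
    {"jaw": 0, "offset": [0, 0, 0], "rot": [0, 0, 0]},
  ],
)

```text
time_s: 33.67
eef_pos: [0.471, -0.0199, 0.1399]
eef_rot: [0.0, 0.774, 0.633, 0.001]
wrist_force: [0.3, -5.9, -3.1]
opening: 0.113
grasp_force: 58.7
```

```bash
python3 g.py
```

```text
t 33.67 pos [ 0.471  -0.0199  0.1399] F [ 0.3 -5.9 -3.1] open 0.113 g 58.7
[[ 0.199  0.98   0.001]
 [ 0.98  -0.199 -0.   ]
 [ 0.     0.001 -1.   ]]
r 0.23535306545531548 th 0.17784787576052274 Ftan -2.823051239935543 Frad out -1.9952226421450048
grip n 67 med [-0.0761 -0.1827  0.0792] lo/hi [[-0.08, -0.213, 0.074], [-0.072, -0.151, 0.083]]
```

>>> apply_moves(
  moves=[
    {"jaw": 0, "offset": [0, -1.6, 10.5], "rot": [0, 0, 0]},
    {"jaw": 0, "offset": [0, -1.3, 10], "rot": [0, 0, 0]},
    {"jaw": 0, "offset": [0, -0.7, 9], "rot": [0, 0, 0]},
    {"jaw": 0, "offset": [0, -0.3, 7], "rot": [0, 0, 0]},
    {"jaw": 0, "offset": [0, 0, 0], "rot": [0, 0, 0]},
  ],
)

```text
time_s: 34.35
eef_pos: [0.4678, -0.0193, 0.1039]
eef_rot: [0.001, 0.774, 0.633, 0.001]
wrist_force: [2.6, -6.4, -2.9]
opening: 0.115
grasp_force: 58.5
```

>>> apply_moves(
  moves=[
    {"jaw": 0, "offset": [0, 0, 1.5], "rot": [0, 0, 0]},
    {"jaw": 0, "offset": [0, 0, 1.5], "rot": [0, 0, 0]},
    {"jaw": 0, "offset": [0, 0, 1], "rot": [0, 0, 0]},
    {"jaw": 0, "offset": [0, 0, 0], "rot": [0, 0, 0]},
    {"jaw": 0, "offset": [0, 0, 0], "rot": [0, 0, 0]},
  ],
)

```text
time_s: 34.98
eef_pos: [0.4679, -0.0193, 0.1019]
eef_rot: [0.001, 0.774, 0.633, 0.001]
wrist_force: [-5.7, -3.7, 13.9]
opening: 0.119
grasp_force: 60.4
```

>>> apply_moves(
  moves=[
    {"jaw": 0.17, "offset": [0, 0, 0], "rot": [0, 0, 0]},
    {"jaw": 0.25, "offset": [0, 0, 0], "rot": [0, 0, 0]},
    {"jaw": 0.4, "offset": [0, 0, 0], "rot": [0, 0, 0]},
    {"jaw": 0.4, "offset": [0, 0, 0], "rot": [0, 0, 0]},
    {"jaw": 0.4, "offset": [0, 0, 0], "rot": [0, 0, 0]},
  ],
)

```text
time_s: 35.6
eef_pos: [0.4673, -0.0188, 0.1004]
eef_rot: [0.0, 0.774, 0.633, 0.0]
wrist_force: [0.9, -0.5, 0.3]
opening: 0.403
grasp_force: 0.0
```

>>> apply_moves(
  moves=[
    {"jaw": 0.4, "offset": [0, 0, -30], "rot": [0, 0, 0]},
    {"jaw": 0.4, "offset": [0, 0, -50], "rot": [0, 0, 0]},
    {"jaw": 0.4, "offset": [0, -30, -50], "rot": [0, 0, 0]},
    {"jaw": 0.4, "offset": [0, -30, -40], "rot": [0, 0, 0]},
    {"jaw": 0.4, "offset": [0, 0, 0], "rot": [0, 0, 0]},
  ],
)

```text
time_s: 36.22
eef_pos: [0.4091, -0.0071, 0.2741]
eef_rot: [0.003, 0.774, 0.633, 0.003]
wrist_force: [0.1, -0.1, -0.3]
opening: 0.399
grasp_force: 0.0
```

```bash
python3 g.py s8; python3 - <<'E'
from h import *
for c in ["side","wrist"]:
    im,d=ctrl.camera(c);Q=wb(pts(c,d));k=(abs(Q[:,0])<.085)&(abs(Q[:,1])<.12)&(Q[:,2]>.09)&(Q[:,2]<.2);Q=Q[k]
    if len(Q)>50: print(c,len(Q),"lid z med",np.median(Q[:,2]).round(4),"slope",np.polyfit(Q[:,0],Q[:,2],1))
E
```

```text
t 36.23 pos [ 0.4091 -0.0071  0.2741] F [ 0.1 -0.1 -0.3] open 0.399 g 0.0
[[ 0.199  0.98   0.008]
 [ 0.98  -0.199 -0.002]
 [-0.     0.009 -1.   ]]
r 0.3433037683846384 th 0.5375741077777707 Ftan -0.2385095489334624 Frad out -0.26087102039054394
grip n 67 med [-0.0694 -0.1857  0.0536] lo/hi [[-0.073, -0.212, 0.049], [-0.065, -0.152, 0.057]]
side 3054 lid z med 0.1214 slope [0.00183991 0.12130466]
wrist 47966 lid z med 0.1192 slope [0.00231729 0.11891465]
```

View pics/s8.png

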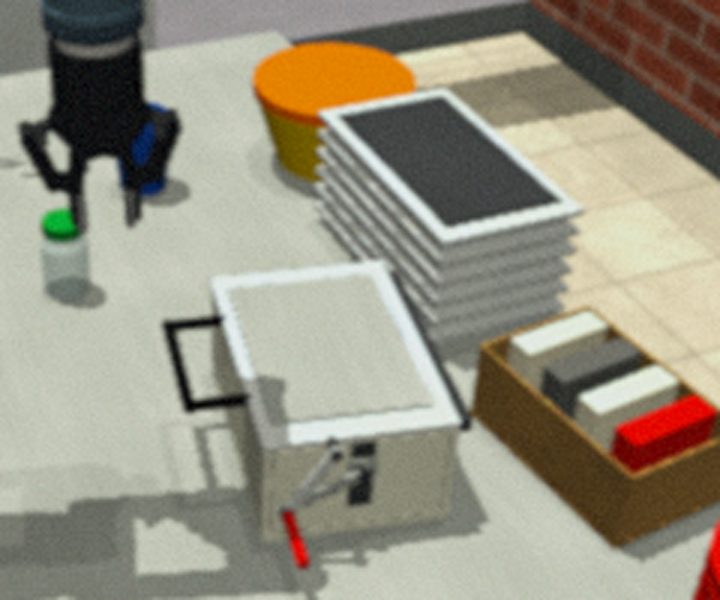

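The lid is flat and shut (corners near (213,280), (380,262), (465,425), (265,445), slope about 0.002). The stay is folded, and the gripper is clear at the upper left. Handing in.

```bash
python3 -c "
from bench import ctrl
print(ctrl.hand_in())"
```

```text
the job is handed in; nothing more can be done
None
```

I handed the job in at about 36 s of the 72 s allowed: the jar was last seen upright in the box beside the tub, the lid is shut flat, and the robot is clear; the hand-in gave no verdict.

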